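Clear the printmaker's table

ROBOT

A 7-joint arm with a two-finger parallel gripper is mounted at the origin on the work surface. World frame = base frame: x ahead of the robot, y to its left, z up, the work surface at z = 0. Lengths are in m, angles in rad, forces in N, time in s.
With the tool pointing down it reaches from about 0.4 to 0.85 m from the base axis. Payload 10.4 kg.
Tool frame: the origin (TCP) lies midway between the tips of the shut fingers; the grasp point (between the pads) lies 19 mm behind it; z points along the fingers, x is the direction in which the jaws open and shut, and the axes are right-handed (so a half turn about z gives the same grasp; the last joint's range is limited). The gripper opens to 85 mm and grips with 20 to 120 N. Pads are 22 mm wide; open, the fingers measure 114 mm over their backs; the gripper's body (76 mm by 85 mm) begins 54 mm behind the grasp point. The pads swing forward as they close: fully open they stand 13 mm farther back than shut.
Start: joints at [-1.29, 0.332, -0.065, 1.46, 0.022, 1.35, -0.088], TCP at [0.187, 0.596, 0.231] pointing down, gripper open.
Joint ranges: [-2.6, 2.6], [-0.5, 2.12], [-1.47, 1.34], [0.16, 2.42], [-1.27, 4.41], [0.06, 2.06], [-2.6, 2.6]. Speed limits (rad/s): [2.22, 2.22, 2.79, 2.79, 3.14, 3.14, 3.14].

INTERFACE

Orientations are given as a unit quaternion [x, y, z, w].
In Python, from workcell import monitor, eyes, ticket, models gives the robot as it stands.
- The arm moves only by the tool servo_tool, never from a script. Its argument "motion" is a list of rows, each a list of 7 numbers: the opening, from 0 (shut) to 1 (fully open), then the shift along the tool's x, y, z in m, then the turn, a rotation vector about the tool's x, y, z in degrees. In form: [[fingers, tx, ty, tz, rx, ry, rz], ...]. A call has 1 to 20 rows; each row is the pose to reach, as a shift and turn from the pose commanded when the call began, along the tool's axes at that moment; what a row does not reach only later rows make up. A row lasts 1/8 s, in which the tool goes at most 62.5 mm and 10.7 degrees, less where a joint would pass 70% of its speed; a pose out of reach is approached as far as the arm can. A call with a gripper value outside its range is refused whole. The fingers move at their own pace and stop on an object; "grip_force" is the grip in N (left out, the last holds). Time passes only in rows, so rows that repeat a pose let the fingers close. It gives the time, the measured TCP pose, the force and the opening at its end, in the units of the state.
- monitor.get_obs(): the state, without advancing time (a new reading comes with each control period).
- eyes.camera(name): name is "scene" or "top"; returns (picture, depth): 384x512x3 uint8, blue, green, red; 384x512 float32, m along the optical axis (not along the pixel's ray), 0 where there is no reading.
- eyes.camera_info(name): a dict with "intrinsics" (3x3 intrinsics, pixels), "extrinsics" (4x4, takes a point from world to camera coordinates). Camera axes: x right, y down, z forward; pixel columns grow to the right and rows downward; lengths in m; the calibration is good to about 2 mm. A picture is of the moment at which its call begins. camera_info takes no time and is no camera call.
- ticket.hand_in(): hands the job in, once; it reports no verdict.
Trained networks look in the newest picture that a camera, given by its name, has taken for a name from the list of things; names that differ only in an ending like _2 or _b are one class to them, and where a whole thing is asked for, a point or a joint stands for the part that bears it (a point fixed in the world has none). Each returns a list of dicts, best first, with "confidence" (0 to 1); they miss things now and then, are a little off and sometimes report something else, mostly with a low value. They report only what shows in the picture. A call takes as long as a camera call. They do not tell look-alikes from the thing itself.
- models.boxes_of(camera, thing): "point" ([x, y, z] in m, in the coordinates of the camera as it stood for that picture, good to about 4 mm: the middle of the surface that is visible of it).
The state is a dict: "clock": time; "joint_pos": joint angles; "joint_velocities": joint speeds; "tau": joint torques, N m; "position": TCP position; "ee_rot": TCP orientation; "ft_force": force on the tool from outside, world axes, zero at the start; "torque": the same for the moment, N m; "grip_width": opening from 0.0 (shut) to 1.0 (fully open).
Only numpy, scipy, OpenCV 4.12 (cv2) and the standard library are available. Lean on these libraries where they do the work, as an engineer would, in place of code of your own. Each camera call takes 0.05 s, during which the arm holds its last target. There are 200 camera calls.

TASK

Clear up after printing: take every printing block off the sloping rest and stand it on its short end, upright and fully down, in a free slot of the wooden rack, one to a slot, leaving the blocks already there in place. Sort the tools on the table: all carving gouges in the long wooden tray, all steel paperweights in the square tin. Never let a block fall flat, and do not knock over or shift the ink jar.

Things in the scene. Friction and masses are not known exactly. Their poses are not given: they have to be found in the camera images.
- rack: wooden storage rack with five parallel slots, 229 long (its x, the direction in which the slots follow one another) x 84 x 53 mm high; origin under its centre on the table, z up. Slots are 19 mm wide, 46 mm apart, at x = -92, -46, 0, 46, 92 mm, run right through along the rack's y, and have a floor 8 mm above the table; the dividers between them rise 45 mm above that floor. Fixed
- rest: sloping aluminium rest, 250 mm long (its y), on which the blocks to be put away lean side by side with their tops tipped 0.45 rad towards the rest's -x; origin under it on the table. Its back plate ends 58 mm up the blocks (measured along them), its front lip 10 mm up; they stand about 30 mm above the table. Fixed
- block1_center (a point): carved wooden printing block, 12 (its x) x 60 (its y) x 100 mm (its z, the long way), about 75 g; this is its centre. At the start it leans on the rest. It may be absent
- block2_center (a point): carved wooden printing block, 12 (its x) x 60 (its y) x 100 mm (its z, the long way), about 75 g; this is its centre. At the start it leans on the rest. It may be absent
- block3_center (a point): carved wooden printing block, 12 (its x) x 60 (its y) x 100 mm (its z, the long way), about 75 g; this is its centre. At the start it leans on the rest. It may be absent
- stored1_center (a point): a like printing block (12 x 60 x 100 mm, axes as above) that already stands in the rack, in the second slot (x = -46 mm) or the fourth (x = 46 mm); this is its centre. It may be absent, its slot then being free
- stored2_center (a point): a like printing block (12 x 60 x 100 mm, axes as above) that already stands in the rack, in the second slot (x = -46 mm) or the fourth (x = 46 mm); this is its centre. It may be absent, its slot then being free
- gouge1_center (a point): carving gouge lying on the table, 125 mm long along its x: dark wooden handle of 20 x 20 mm section from x = -55 to +25 mm, thin steel shank (6 mm thick, 10 mm up) from there to +70 mm; this point is its balance point, inside the handle, 10 mm above its underside. It may be absent
- gouge2_center (a point): carving gouge lying on the table, 125 mm long along its x: dark wooden handle of 20 x 20 mm section from x = -55 to +25 mm, thin steel shank (6 mm thick, 10 mm up) from there to +70 mm; this point is its balance point, inside the handle, 10 mm above its underside. It may be absent
- gouge3_center (a point): carving gouge lying on the table, 125 mm long along its x: dark wooden handle of 20 x 20 mm section from x = -55 to +25 mm, thin steel shank (6 mm thick, 10 mm up) from there to +70 mm; this point is its balance point, inside the handle, 10 mm above its underside. It may be absent
- weight1_center (a point): steel paperweight, round body 44 mm across and 24 mm high with a knob 16 mm across and 20 mm high on top (44 mm in all), about 0.28 kg, standing on the table; this is the point on its axis 22 mm above its underside. It may be absent
- weight2_center (a point): steel paperweight, round body 44 mm across and 24 mm high with a knob 16 mm across and 20 mm high on top (44 mm in all), about 0.28 kg, standing on the table; this is the point on its axis 22 mm above its underside. It may be absent
- weight3_center (a point): steel paperweight, round body 44 mm across and 24 mm high with a knob 16 mm across and 20 mm high on top (44 mm in all), about 0.28 kg, standing on the table; this is the point on its axis 22 mm above its underside. It may be absent
- tray: long wooden open tray for the gouges, 190 (its x) x 130 x 35 mm high outside, walls and floor 5 mm; origin under its centre on the table. Fixed; changes places with the tin
- tin: square steel open tin for the paperweights, 120 x 120 x 35 mm high outside, walls and floor 5 mm; origin under its centre on the table. Fixed
- ink_jar_center (a point): upright ink jar, 54 mm across, 75 mm high, a bystander; this is its centre
Things that resemble listed ones, but are neither listed nor needed, are in the scene too. What is shaped like the part that bears gouge1_center but pink is not meant.

How it is judged:
At the end, for the whole second after the job is handed in: Every block present stands long way up in a slot, on its floor (centre 50 to 64 mm up, within 20 mm of the slot's middle, under 0.2 rad from upright; stored ones moved under 30 mm); every gouge's balance point is inside the tray and every weight's centre inside the tin, below 45 mm; all at rest (x of block1_center in the frame of rack between -0.11 and 0.11 m and y of block1_center in the frame of rack between -0.02 and 0.02 m and z of block1_center in the frame of rack between 0.05 and 0.064 m and angle between each of block1_center, block2_center, block3_center, stored1_center, stored2_center's own z axis and vertical below 0.2 rad and x of block2_center in the frame of rack between -0.11 and 0.11 m and y of block2_center in the frame of rack between -0.02 and 0.02 m and z of block2_center in the frame of rack between 0.05 and 0.064 m and x of block3_center in the frame of rack between -0.11 and 0.11 m and y of block3_center in the frame of rack between -0.02 and 0.02 m and z of block3_center in the frame of rack between 0.05 and 0.064 m and x of stored1_center in the frame of rack between -0.11 and 0.11 m and y of stored1_center in the frame of rack between -0.02 and 0.02 m and z of stored1_center in the frame of rack between 0.05 and 0.064 m and x of stored2_center in the frame of rack between -0.11 and 0.11 m and y of stored2_center in the frame of rack between -0.02 and 0.02 m and z of stored2_center in the frame of rack between 0.05 and 0.064 m and x of gouge1_center in the frame of tray between -0.085 and 0.085 m and y of gouge1_center in the frame of tray between -0.057 and 0.057 m and z of gouge1_center in the frame of tray between 0 and 0.045 m and x of gouge2_center in the frame of tray between -0.085 and 0.085 m and y of gouge2_center in the frame of tray between -0.057 and 0.057 m and z of gouge2_center in the frame of tray between 0 and 0.045 m and x of gouge3_center in the frame of tray between -0.085 and 0.085 m and y of gouge3_center in the frame of tray between -0.057 and 0.057 m and z of gouge3_center in the frame of tray between 0 and 0.045 m and x of weight1_center in the frame of tin between -0.05 and 0.05 m and y of weight1_center in the frame of tin between -0.05 and 0.05 m and z of weight1_center in the frame of tin between 0 and 0.045 m and x of weight2_center in the frame of tin between -0.05 and 0.05 m and y of weight2_center in the frame of tin between -0.05 and 0.05 m and z of weight2_center in the frame of tin between 0 and 0.045 m and x of weight3_center in the frame of tin between -0.05 and 0.05 m and y of weight3_center in the frame of tin between -0.05 and 0.05 m and z of weight3_center in the frame of tin between 0 and 0.045 m and linear speed of each of block1, block2, block3, stored1, stored2, gouge1, gouge2, gouge3, weight1, weight2, weight3 below 0.03 m/s and distance of each of stored1_center, stored2_center from where it was at the start of the episode below 0.03 m); the robot touches nothing.
It fails at once if a printing block falls or is laid flat (more than 1 rad from upright) (angle between any of block1_center, block2_center, block3_center, stored1_center, stored2_center's own z axis and vertical above 1 rad).
It fails at once if the ink jar is shifted more than 40 mm or knocked over (distance of ink_jar_center from where it was at the start of the episode above 0.04 m or angle between ink_jar_center's own z axis and vertical above 0.6 rad).
Of block1, block2, block3 only 2 to 3 are there at a start; the rules pass over those that are not, and their reading is None.
Of stored1, stored2 only 1 to 2 are there at a start; the rules pass over those that are not, and their reading is None.
Of gouge1, gouge2, gouge3, weight1, weight2, weight3 only 5 to 6 are there at a start; the rules pass over those that are not, and their reading is None.
At some moment in a run one of gouge1, gouge2, gouge3, weight1, weight2, weight3 may be knocked a few centimetres aside while the robot is not near it.
It also fails if it takes over 210 s, if anything falls off the work surface, if the arm or the gripper's body presses on something with over 40 N, if the wrist force passes 120 N, or if a joint passes its speed limit or range.

## Working session

There is one attempt and no reset: what is moved stays moved. The work goes in short steps, Python scripts to look and compute and a tool call to move; the robot and the scene stay as the last step left them, time stands still between calls to the robot, and variables do not carry over. Pictures are saved under pics/ and viewed, about 12 in all and at most 16, crops included, and the job is handed in when it is done.

Besides the shell and the picture viewer there is one more tool, called after "Emit:" as name(argument=value, ...), one argument or row to a line, values as JSON. servo_tool: Moves the arm, as the interface text tells. Its arguments: {"type":"object","properties":{"motion":{"type":"array"},"grip_force":{"type":"number"}},"required":["motion"]}

```bash
mkdir -p pics; ls
python3 - <<'E'
from workcell import monitor, eyes
import cv2,numpy as np
o=monitor.get_obs()
print({k:np.round(v,3).tolist() for k,v in o.items()})
for n in("scene","top"):
    p,d=eyes.camera(n); cv2.imwrite(f"pics/{n}0.png",p); np.save(f"pics/{n}0.npy",d)
    i=eyes.camera_info(n);print(n,np.round(i["intrinsics"],1).tolist(),np.round(i["extrinsics"],3).tolist())
E
```

```text
pics
{'clock': 0.0, 'joint_pos': [-1.29, 0.333, -0.065, 1.461, 0.022, 1.35, -0.088], 'joint_velocities': [-0.001, 0.0, -0.001, 0.001, 0.002, 0.003, -0.0], 'tau': [-0.0, -62.546, 0.049, -39.16, 0.016, 0.01, 0.0], 'position': [0.187, 0.596, 0.231], 'ee_rot': [0.806, 0.592, -0.001, 0.0], 'ft_force': [-0.634, -0.441, 0.67], 'torque': [0.011, -0.04, -0.018], 'grip_width': 1.001}
scene [[360.2, 0.0, 252.2], [0.0, 360.2, 187.1], [0.0, 0.0, 1.0]] [[0.814, 0.58, 0.024, -0.37], [0.348, -0.455, -0.82, -0.085], [-0.465, 0.676, -0.572, 1.233], [0.0, 0.0, 0.0, 1.0]]
top [[354.9, 0.0, 256.2], [0.0, 354.9, 193.3], [0.0, 0.0, 1.0]] [[-0.137, -0.991, -0.006, 0.05], [-0.965, 0.135, -0.224, 0.444], [0.222, -0.025, -0.975, 0.902], [0.0, 0.0, 0.0, 1.0]]
```

View both.

View pics/scene0.png

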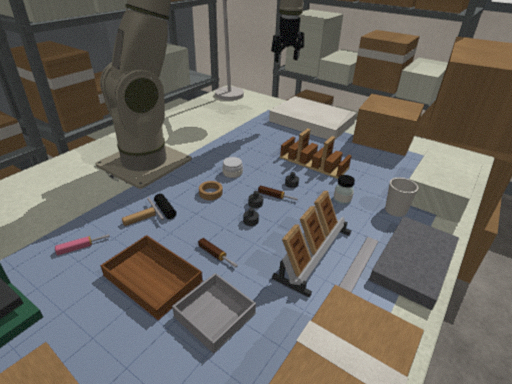

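View pics/top0.png

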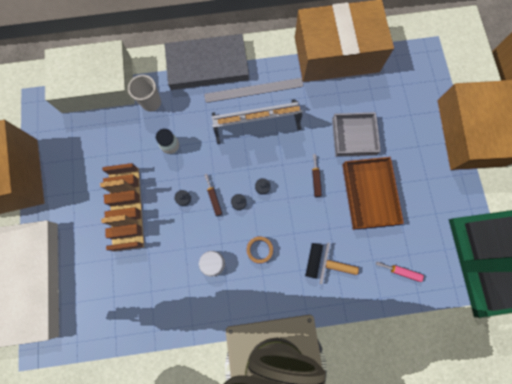

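```bash
cat > h.py <<'E'
from workcell import monitor, eyes, models
import cv2,numpy as np
from scipy.spatial.transform import Rotation as R
def w(cam,p):
    E=np.array(eyes.camera_info(cam)["extrinsics"]); return E[:3,:3].T@(np.array(p)-E[:3,3])
def cloud(cam,d):
    i=eyes.camera_info(cam);K=np.array(i["intrinsics"]);E=np.array(i["extrinsics"])
    v,u=np.mgrid[:384,:512]
    P=np.stack([(u-K[0,2])/K[0,0]*d,(v-K[1,2])/K[1,1]*d,d],-1)
    return (P-E[:3,3])@E[:3,:3]
def look(name=None):
    out={}
    for c in("scene","top"):
        p,d=eyes.camera(c); out[c]=(p,d,cloud(c,d))
        if name: cv2.imwrite(f"pics/{name}_{c}.png",p)
    return out
def find(c,thing,mn=0.3):
    return [(round(r["confidence"],2),np.round(w(c,r["point"]),3).tolist()) for r in models.boxes_of(c,thing) if r["confidence"]>mn]
E
python3 - <<'E'
from h import *
look()
for t in["rack","rest","block1_center","gouge1_center","weight1_center","tray","tin","ink_jar_center"]:
    for c in("top","scene"): print(t,c,find(c,t))
E
```

```text
rack top [(0.57, [0.461, 0.341, 0.051])]
rack scene [(0.84, [0.482, 0.319, 0.037]), (0.74, [0.475, 0.179, 0.019])]
rest top [(0.84, [0.672, -0.041, 0.044])]
rest scene [(0.82, [0.691, -0.15, 0.034]), (0.69, [0.661, -0.132, 0.086])]
block1_center top [(0.42, [0.593, -0.326, -0.0])]
block1_center scene [(0.61, [0.663, -0.133, 0.085])]
gouge1_center top [(0.83, [0.468, -0.188, 0.024]), (0.69, [0.184, -0.364, 0.023]), (0.32, [0.589, -0.326, 0.001])]
gouge1_center scene [(0.95, [0.196, -0.377, 0.018]), (0.84, [0.478, -0.195, 0.016])]
weight1_center top [(0.5, [0.47, 0.186, 0.025])]
weight1_center scene [(0.69, [0.478, 0.182, 0.02])]
tray top [(0.94, [0.409, -0.333, 0.005])]
tray scene [(0.94, [0.412, -0.331, 0.005]), (0.38, [0.589, -0.322, 0.007])]
tin top [(0.66, [0.592, -0.328, -0.001])]
tin scene [(0.83, [0.584, -0.32, 0.008])]
ink_jar_center top [(0.91, [0.626, 0.213, 0.075])]
ink_jar_center scene [(0.6, [0.638, 0.2, 0.046])]
```

Run:
```python
from h import *
o=look()
p,d,P=o["top"]; s=o["scene"][0]
a=cv2.resize(p[150:260,90:290],None,fx=4,fy=4,interpolation=cv2.INTER_CUBIC)
b=cv2.resize(s[110:310,230:370],None,fx=3,fy=3,interpolation=cv2.INTER_CUBIC)
im=np.zeros((600,800,3),np.uint8); im[:440,:800]=a
cv2.imwrite("pics/a.png",im[:440])
c=cv2.resize(p[85:155,195:315],None,fx=4,fy=4,interpolation=cv2.INTER_CUBIC)
im[:]=0; im[:600,:420]=b; c=cv2.resize(c,(370,216)); im[:216,425:795]=c
cv2.imwrite("pics/b.png",im)
np.savez("pics/P.npz",t=P,s=o["scene"][2],pt=p,ps=s)
z=P[...,2]
for lo in (150,):
  print("rack rows z>.03")
  m=(P[...,0]>0.3)&(P[...,0]<.62)&(P[...,1]>.24)&(P[...,1]<.46)
  for h in np.arange(.30,.62,.006):
    q=m&(abs(P[...,0]-h)<.003)&(z>.02)
    if q.sum()>3: print(round(h,3),q.sum(),np.round([np.median(z[q]),np.percentile(z[q],95),P[q][:,1].min(),P[q][:,1].max()],3))
```

```text
rack rows z>.03
0.348 62 [0.043 0.055 0.313 0.393]
0.354 83 [0.053 0.056 0.311 0.394]
0.36 73 [0.053 0.056 0.311 0.394]
0.384 129 [0.05  0.055 0.311 0.393]
0.39 83 [0.054 0.056 0.311 0.392]
0.396 76 [0.053 0.056 0.311 0.393]
0.402 83 [0.054 0.056 0.311 0.395]
0.408 44 [0.053 0.056 0.312 0.394]
0.414 191 [0.083 0.11  0.32  0.381]
0.42 86 [0.108 0.111 0.32  0.383]
0.426 32 [0.05  0.109 0.314 0.378]
0.432 32 [0.053 0.056 0.311 0.337]
0.438 68 [0.054 0.057 0.311 0.394]
0.444 79 [0.054 0.057 0.312 0.393]
0.45 74 [0.054 0.056 0.311 0.392]
0.456 17 [0.052 0.054 0.312 0.392]
0.474 126 [0.043 0.055 0.311 0.394]
0.48 77 [0.054 0.057 0.311 0.394]
0.486 72 [0.054 0.056 0.311 0.393]
0.492 83 [0.054 0.057 0.312 0.393]
0.498 61 [0.053 0.056 0.312 0.394]
0.504 209 [0.081 0.11  0.319 0.38 ]
0.51 81 [0.109 0.112 0.319 0.381]
0.516 35 [0.108 0.111 0.318 0.379]
0.522 33 [0.047 0.055 0.312 0.33 ]
0.528 25 [0.054 0.056 0.311 0.334]
0.534 54 [0.054 0.057 0.311 0.394]
0.54 71 [0.054 0.057 0.312 0.394]
0.546 37 [0.053 0.056 0.313 0.394]
0.564 130 [0.039 0.054 0.313 0.394]
0.57 81 [0.054 0.056 0.312 0.396]
0.576 53 [0.054 0.057 0.312 0.393]
```

View pics/a.png

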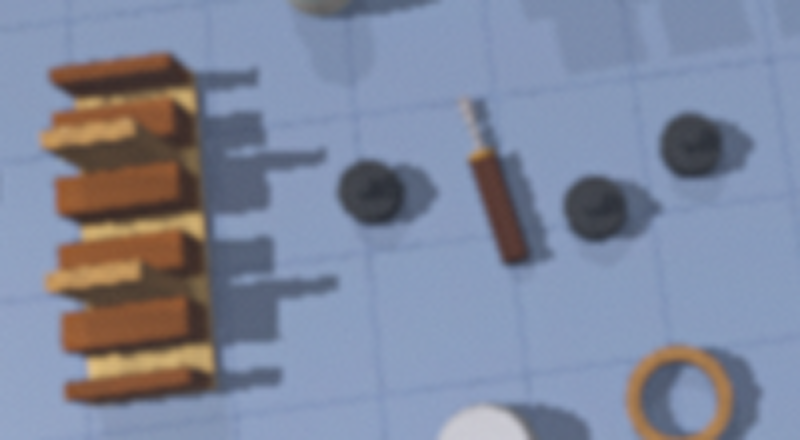

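View pics/b.png

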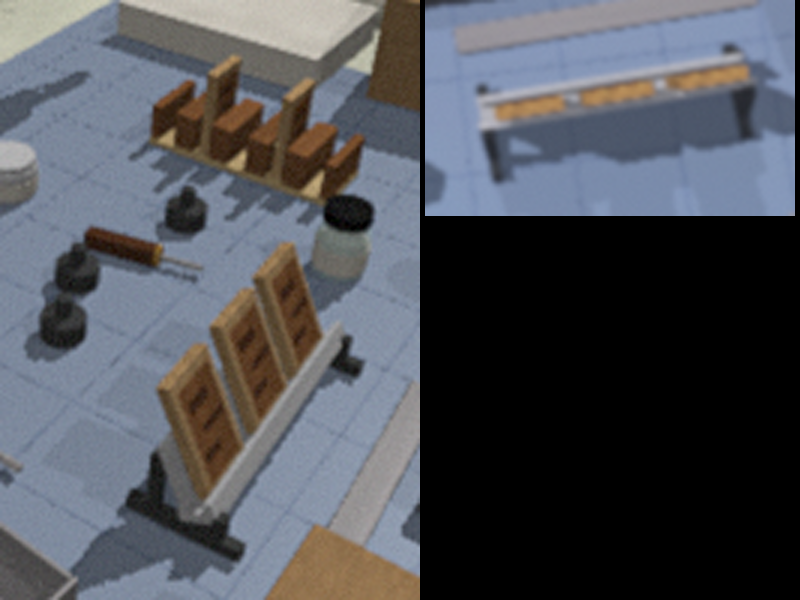

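Run:
```python
from h import *
D=np.load("pics/P.npz");P=D["t"];S=D["s"]
def comp(P,x0,x1,y0,y1,z0,z1,n=25):
    m=((P[...,0]>x0)&(P[...,0]<x1)&(P[...,1]>y0)&(P[...,1]<y1)&(P[...,2]>z0)&(P[...,2]<z1)).astype(np.uint8)
    k,l=cv2.connectedComponents(m)
    for i in range(1,k):
        q=P[l==i]
        if len(q)>n:
            r=cv2.minAreaRect((q[:,:2]*1000).astype(np.float32))
            print(len(q),np.round(q.mean(0),3),"rect",np.round(r[0]),np.round(r[1]),round(r[2],1),"zmax",np.round(np.percentile(q[:,2],[50,98]),3))
print("floor",np.median(P[(P[...,0]>.5)&(P[...,0]<.56)&(abs(P[...,1])<.1)][:,2]))
print("small top");comp(P,.35,.58,-.27,.26,.012,.06)
print("small scene");comp(S,.35,.58,-.27,.26,.012,.06)
print("knobs");comp(P,.35,.58,-.27,.26,.034,.06,5)
print("bins top");comp(P,.28,.68,-.46,-.22,.025,.05)
print("bins scene");comp(S,.28,.68,-.46,-.22,.025,.05)
print("rack div top");comp(P,.33,.6,.29,.42,.047,.06);print("stored");comp(P,.33,.6,.29,.42,.1,.12,5)
print("rack div sc");comp(S,.33,.6,.29,.42,.047,.06);print("stored");comp(S,.33,.6,.29,.42,.1,.12,5)
print("rest scene >.1");comp(S,.58,.8,-.2,.15,.095,.16,5)
print("rest top >.1");comp(P,.58,.8,-.2,.15,.105,.16,5)
```

```text
floor 0.0017608234757859331
small top
80 [ 0.551 -0.258  0.028] rect [ 554. -258.] [48. 16.] 9.6 zmax [0.031 0.038]
240 [ 0.469 -0.185  0.019] rect [ 484. -187.] [ 20. 125.] 85.2 zmax [0.02  0.024]
211 [ 0.425 -0.266  0.029] rect [ 429. -267.] [  6. 157.] 88.7 zmax [0.031 0.039]
235 [0.453 0.106 0.02 ] rect [468. 109.] [124.  20.] 11.5 zmax [0.02  0.024]
198 [ 0.47  -0.032  0.027] rect [471. -32.] [42. 41.] 37.0 zmax [0.025 0.046]
203 [0.468 0.191 0.027] rect [469. 192.] [42. 40.] 37.8 zmax [0.025 0.046]
208 [0.436 0.039 0.027] rect [437.  39.] [41. 42.] 81.0 zmax [0.025 0.045]
small scene
134 [0.475 0.186 0.026] rect [474. 190.] [42. 38.] 34.7 zmax [0.023 0.044]
143 [0.452 0.102 0.018] rect [454. 106.] [89. 24.] 9.8 zmax [0.018 0.022]
163 [0.443 0.034 0.025] rect [440.  38.] [42. 43.] 47.2 zmax [0.023 0.045]
183 [ 0.477 -0.039  0.025] rect [474. -35.] [42. 40.] 23.2 zmax [0.023 0.044]
228 [ 0.467 -0.188  0.018] rect [ 469. -187.] [20. 90.] 84.3 zmax [0.019 0.022]
185 [ 0.395 -0.268  0.027] rect [ 407. -267.] [  7. 112.] 88.9 zmax [0.029 0.036]
159 [ 0.554 -0.261  0.026] rect [ 556. 
[... 1651 characters left out ...]
 rect [574. 352.] [13. 85.] 1.6 zmax [0.052 0.055]
stored
49 [0.421 0.347 0.106] rect [420. 350.] [59. 13.] 87.2 zmax [0.107 0.11 ]
53 [0.513 0.345 0.106] rect [512. 348.] [13. 63.] 0.0 zmax [0.107 0.108]
rest scene >.1
505 [ 0.646 -0.012  0.111] rect [644.  -5.] [ 27. 141.] 2.4 zmax [0.112 0.122]
329 [ 0.65  -0.129  0.11 ] rect [ 649. -124.] [25. 62.] 3.3 zmax [0.112 0.122]
rest top >.1
10 [ 0.791 -0.199  0.115] rect [ 791. -199.] [ 1. 16.] 86.6 zmax [0.116 0.121]
114 [ 0.641 -0.123  0.12 ] rect [ 644. -123.] [19. 59.] 2.1 zmax [0.12  0.124]
115 [ 0.638 -0.042  0.12 ] rect [642. -42.] [60. 21.] 89.8 zmax [0.121 0.126]
112 [0.635 0.034 0.12 ] rect [640.  34.] [19. 59.] 3.5 zmax [0.121 0.124]
```

Run:
```python
from h import *
D=np.load("pics/P.npz")
yaw=np.radians(2.2)
B=(R.from_euler('z',yaw)*R.from_euler('y',-.45)).as_matrix()
for n,P in(("scene",D["s"]),("top",D["t"])):
  for yc in(-.124,-.043,.034):
    m=(abs(P[...,1]-yc)<.045)&(P[...,0]>.58)&(P[...,0]<.72)&(P[...,2]>.055)&(P[...,2]<.14)
    q=P[m]
    c0=np.array([.64,yc,.12]); l=(q-c0)@B
    up=l[:,2]>-.035
    l=l[up]
    zt=np.percentile(l[:,2],97)
    f=l[(l[:,2]<zt-.008)]
    t=l[l[:,2]>np.percentile(l[:,2],97)-.005]
    lm=l[l[:,0]>-.01]
    A=np.c_[f[:,1],f[:,2],np.ones(len(f))]; co=np.linalg.lstsq(A,f[:,0],rcond=None)[0]
    print(n,yc,"front X med",np.round(np.percentile(f[:,0],[10,50,90])*1e3,1),"slopes(y,z)",np.round(co[:2],3),"top Z",np.round(np.percentile(t[:,2],[10,50,90])*1e3,1),"topX",np.round(np.percentile(t[:,0],[2,98])*1e3,1),"Y",np.round(np.percentile(f[:,1],[2,98])*1e3,1),np.round(np.percentile(t[:,1],[2,98])*1e3,1),len(f),len(t))
print(np.round(B,3))
```

```text
scene -0.124 front X med [1.9 7.  8.1] slopes(y,z) [ 0.068 -0.017] top Z [-4.6 -1.3 -0.4] topX [-3.8  7.6] Y [-30.9  27.7] [-29.8  25.7] 233 103
scene -0.043 front X med [-2.   4.2  5.4] slopes(y,z) [ 0.086 -0.033] top Z [-2.9 -0.   0.8] topX [-7.8  4.9] Y [-30.6  27.1] [-29.3  29.7] 202 87
scene 0.034 front X med [-5.4  1.4  2.8] slopes(y,z) [ 0.083 -0.041] top Z [-1.4  1.2  2.2] topX [-9.7  2.4] Y [-30.6  28.1] [-29.7  25.7] 185 73
top -0.124 front X med [-2.1  7.1  7.7] slopes(y,z) [-0.147 -0.038] top Z [-1.3  0.2  2.1] topX [-4.9  6.8] Y [-23.1  30. ] [-28.6  28.8] 16 101
top -0.043 front X med [-2.   4.3  4.8] slopes(y,z) [-0.115  0.03 ] top Z [0.4 2.  4.3] topX [-7.7  3.6] Y [-23.5  30.5] [-28.5  29.1] 12 90
top 0.034 front X med [1.7 2.  2.3] slopes(y,z) [-0.002 -0.017] top Z [1.7 3.2 5.3] topX [-9.6  1.4] Y [-22.3  24. ] [-28.4  28.8] 8 88
[[ 0.9   -0.038 -0.435]
 [ 0.035  0.999 -0.017]
 [ 0.435 -0.     0.9  ]]
```

```bash
cat >> h.py <<'E'
def tool(yaw,tilt=0): # yaw deg of tool x in world, tilt rad of block z towards -x
    return R.from_euler('z',np.radians(yaw))*R.from_euler('y',-tilt)*R.from_matrix(np.diag([1,-1,-1.]))
def plan(wps):
    "wps: (pos, tool rot); prints shift [mm] and turn [deg] from present pose, and rows needed"
    o=monitor.get_obs();p0=np.array(o["position"]);R0=R.from_quat(o["ee_rot"]);pp,pr=p0,R0
    print("t",round(o["clock"],2),"p",np.round(p0,4),"grip",round(o["grip_width"],3),"F",np.round(o["ft_force"],1))
    for p,r in wps:
        p=np.array(p)
        d=R0.inv().apply(p-p0);a=(R0.inv()*r).as_rotvec(degrees=True)
        print(np.round(d,4).tolist(),np.round(a,1).tolist(),"rows",round(np.linalg.norm(p-pp)/.0625,1),round(np.degrees((pr.inv()*r).magnitude())/10.7,1))
        pp,pr=p,r
E
python3 - <<'E'
from h import *
T=tool(2.2,.45)
plan([([.45,.25,.26],tool(2.2)),([.614,.033,.165],T),([.6506,.0343,.0885],T)])
E
```

```text
t 1.1 p [0.187  0.5964 0.2313] grip 1.003 F [0.8 0.3 0.1]
[-0.2518, 0.3546, -0.0287] [-0.0, 0.0, 70.4] rows 7.0 6.6
[-0.4098, 0.576, 0.0663] [-15.8, 22.4, 69.1] rows 4.6 2.4
[-0.3976, 0.6106, 0.1428] [-15.8, 22.4, 69.1] rows 1.4 0.0
```

Emit:
servo_tool(
  motion=[
    [0.5, -0.252, 0.355, -0.029, 0, 0, 70.4],
    [0.5, -0.252, 0.355, -0.029, 0, 0, 70.4],
    [0.5, -0.252, 0.355, -0.029, 0, 0, 70.4],
    [0.5, -0.252, 0.355, -0.029, 0, 0, 70.4],
    [0.5, -0.252, 0.355, -0.029, 0, 0, 70.4],
    [0.5, -0.252, 0.355, -0.029, 0, 0, 70.4],
    [0.5, -0.252, 0.355, -0.029, 0, 0, 70.4],
    [0.5, -0.252, 0.355, -0.029, 0, 0, 70.4],
    [0.5, -0.41, 0.576, 0.066, -15.8, 22.4, 69.1],
    [0.5, -0.41, 0.576, 0.066, -15.8, 22.4, 69.1],
    [0.5, -0.41, 0.576, 0.066, -15.8, 22.4, 69.1],
    [0.5, -0.41, 0.576, 0.066, -15.8, 22.4, 69.1],
    [0.5, -0.41, 0.576, 0.066, -15.8, 22.4, 69.1],
    [0.5, -0.41, 0.576, 0.066, -15.8, 22.4, 69.1],
    [0.5, -0.41, 0.576, 0.066, -15.8, 22.4, 69.1],
    [0.5, -0.41, 0.576, 0.066, -15.8, 22.4, 69.1],
  ],
  grip_force=40,
)

```text
clock: 3.1
position: [0.6137, 0.0346, 0.1657]
ee_rot: [0.975, 0.02, 0.223, -0.005]
ft_force: [-0.2, -0.2, 0.2]
grip_width: 0.501
```

Run:
```python
from h import *
T=tool(2.2,.45)
plan([([.614,.033,.165],T),([.6506,.0343,.0885],T)])
o=look()
s=o["scene"][0]; p=o["top"][0]
im=np.zeros((600,800,3),np.uint8)
im[:600,:420]=cv2.resize(s[110:310,230:370],(420,600),interpolation=cv2.INTER_CUBIC)
im[:300,425:800]=cv2.resize(p[70:190,195:345],(375,300),interpolation=cv2.INTER_CUBIC)
cv2.imwrite("pics/c.png",im)
```

```text
t 3.1 p [0.6137 0.0346 0.1657] grip 0.501 F [-0.2 -0.2  0.2]
[-0.0001, 0.0016, 0.0007] [-0.1, 0.0, 0.1] rows 0.0 0.0
[-0.0003, 0.0019, 0.0855] [-0.1, 0.0, 0.1] rows 1.4 0.0
```

View pics/c.png

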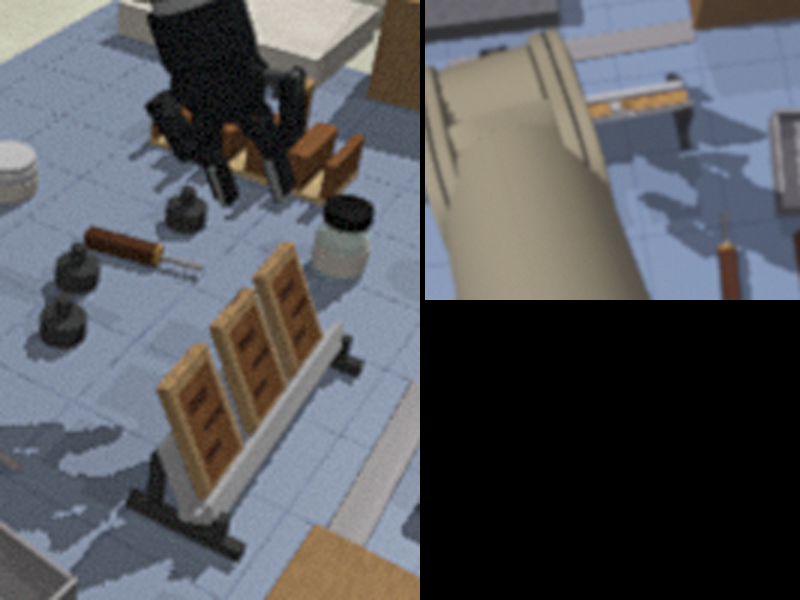

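Emit:
servo_tool(
  motion=[
    [0.5, 0, 0, 0.045, 0, 0, 0],
    [0.5, 0, 0, 0.085, 0, 0, 0],
    [0.5, 0, 0, 0.085, 0, 0, 0],
    [0, 0, 0, 0.085, 0, 0, 0],
    [0, 0, 0, 0.085, 0, 0, 0],
    [0, 0, 0, 0.085, 0, 0, 0],
    [0, 0, 0, 0.085, 0, 0, 0],
    [0, 0, 0, 0.085, 0, 0, 0],
    [0, 0, 0, 0.085, 0, 0, 0],
  ],
)

```text
clock: 4.32
position: [0.6513, 0.0347, 0.0905]
ee_rot: [0.974, 0.019, 0.224, -0.005]
ft_force: [-5.7, 0.1, 9.2]
grip_width: 0.136
```

Run:
```python
from h import *
T=tool(2.2,.45)
plan([([.6025,.0325,.188],T),([.60,.10,.21],tool(0)),([.557,.352,.205],tool(0)),([.557,.352,.073],tool(0))])
```

```text
t 4.33 p [0.6513 0.0347 0.0905] grip 0.136 F [-5.7  0.1  9.2]
[-0.0014, 0.0001, -0.109] [-0.1, -0.1, 0.0] rows 1.7 0.0
[0.0083, -0.0674, -0.1287] [-0.6, -25.9, 2.2] rows 1.1 2.4
[-0.0238, -0.3209, -0.1383] [-0.6, -25.9, 2.2] rows 4.1 0.0
[-0.0814, -0.3207, -0.0195] [-0.6, -25.9, 2.2] rows 2.1 0.0
```

Emit:
servo_tool(
  motion=[
    [0, 0, 0, -0.055, 0, 0, 0],
    [0, 0, 0, -0.109, 0, 0, 0],
    [0, 0, 0, -0.109, 0, 0, 0],
    [0, 0.008, -0.067, -0.129, 0, -26, 2.2],
    [0, 0.008, -0.067, -0.129, 0, -26, 2.2],
    [0, 0.008, -0.067, -0.129, 0, -26, 2.2],
    [0, -0.024, -0.321, -0.138, 0, -26, 2.2],
    [0, -0.024, -0.321, -0.138, 0, -26, 2.2],
    [0, -0.024, -0.321, -0.138, 0, -26, 2.2],
    [0, -0.024, -0.321, -0.138, 0, -26, 2.2],
    [0, -0.024, -0.321, -0.138, 0, -26, 2.2],
    [0, -0.024, -0.321, -0.138, 0, -26, 2.2],
    [0, -0.024, -0.321, -0.138, 0, -26, 2.2],
    [0, -0.024, -0.321, -0.138, 0, -26, 2.2],
  ],
)

```text
clock: 6.08
position: [0.5575, 0.3503, 0.2028]
ee_rot: [1.0, -0.0, -0.002, -0.004]
ft_force: [0.1, -0.5, -0.9]
grip_width: 0.135
```

Run:
```python
from h import *
plan([([.557,.352,.205],tool(0)),([.557,.352,.073],tool(0))])
o=look()
np.savez("pics/P2.npz",t=o["top"][2],s=o["scene"][2])
s=o["scene"][0];p=o["top"][0]
im=np.zeros((500,800,3),np.uint8)
im[:500,:400]=cv2.resize(s[90:215,265:365],(400,500),interpolation=cv2.INTER_CUBIC)
im[:400,405:800]=cv2.resize(p[130:260,70:198],(395,400),interpolation=cv2.INTER_CUBIC)
cv2.imwrite("pics/d.png",im)
# held block points
P=o["scene"][2]
m=(abs(P[...,0]-.557)<.02)&(abs(P[...,1]-.352)<.05)&(P[...,2]>.125)&(P[...,2]<.2)
q=P[m]; c=q.mean(0)
for z in np.arange(.125,.2,.01):
    k=q[abs(q[:,2]-z)<.005]
    if len(k)>3: print(round(z,3),len(k),np.round(np.percentile(k,[3,97],axis=0)[:,:2],4).tolist())
```

```text
t 6.08 p [0.5575 0.3503 0.2028] grip 0.135 F [ 0.1 -0.5 -0.9]
[-0.0005, -0.0017, -0.0022] [-0.5, 0.2, -0.0] rows 0.0 0.1
[0.0001, -0.0006, 0.1298] [-0.5, 0.2, -0.0] rows 2.1 0.0
0.135 8 [[0.5541, 0.3201], [0.5646, 0.3531]]
0.145 27 [[0.5533, 0.3184], [0.5651, 0.3739]]
0.155 29 [[0.5549, 0.3198], [0.5659, 0.3745]]
0.165 30 [[0.5539, 0.3194], [0.5659, 0.3752]]
0.175 30 [[0.5547, 0.3189], [0.566, 0.375]]
0.185 31 [[0.553, 0.3187], [0.566, 0.3754]]
0.195 26 [[0.5545, 0.3185], [0.566, 0.366]]
```

View pics/d.png

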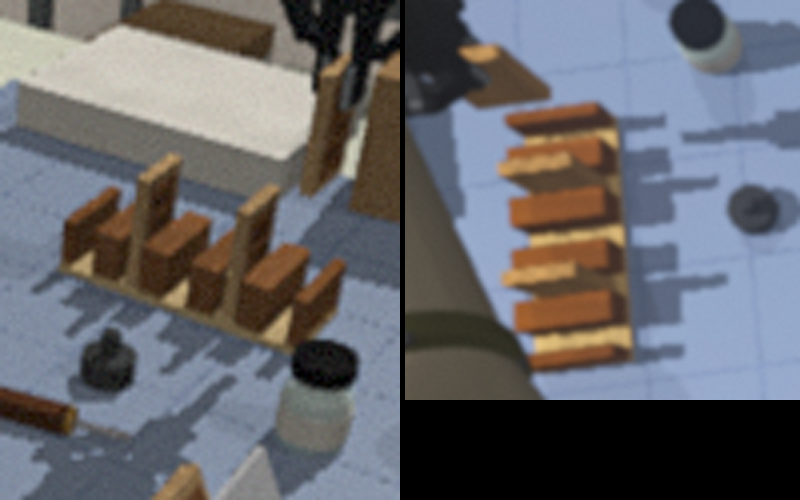

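Emit:
servo_tool(
  motion=[
    [0, -0.002, -0.001, 0.05, -0.4, 0.2, 0],
    [0, -0.002, -0.001, 0.08, -0.4, 0.2, 0],
    [0, -0.002, -0.001, 0.1, -0.4, 0.2, 0],
    [0, -0.002, -0.001, 0.12, -0.4, 0.2, 0],
    [0, -0.002, -0.001, 0.127, -0.4, 0.2, 0],
    [0, -0.002, -0.001, 0.127, -0.4, 0.2, 0],
  ],
)

```text
clock: 6.92
position: [0.5546, 0.354, 0.076]
ee_rot: [1.0, 0.001, -0.0, -0.001]
ft_force: [-0.0, -0.1, -0.4]
grip_width: 0.132
```

Run:
```python
from h import *
plan([([.557,.352,.075],tool(0))])
o=look()
im=np.zeros((500,800,3),np.uint8)
s=o["scene"][0];p=o["top"][0]
im[:500,:400]=cv2.resize(s[90:215,265:365],(400,500),interpolation=cv2.INTER_CUBIC)
im[:400,405:800]=cv2.resize(p[130:260,70:198],(395,400),interpolation=cv2.INTER_CUBIC)
cv2.imwrite("pics/e.png",im)
```

```text
t 6.92 p [0.5546 0.354  0.076 ] grip 0.132 F [-0.  -0.1 -0.4]
[0.0024, 0.002, 0.001] [-0.1, 0.0, 0.1] rows 0.1 0.0
```

View pics/e.png

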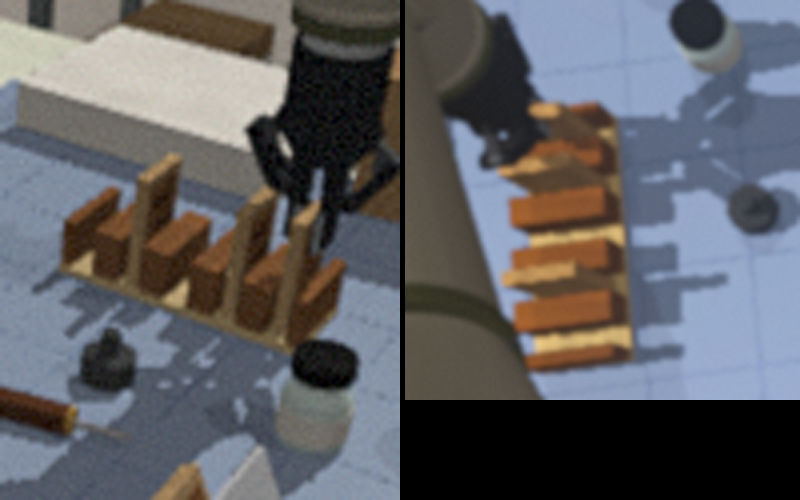

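Run:
```python
from h import *
T=tool(2.2,.45)
plan([([.5546,.354,.21],tool(0)),([.6166,-.0439,.165],T)])
```

```text
t 7.03 p [0.5547 0.3542 0.0765] grip 0.139 F [ 0.  -0.6 -0.4]
[-0.0001, -0.0001, -0.1335] [-0.1, 0.0, 0.1] rows 2.1 0.0
[0.0611, 0.398, -0.0893] [0.4, 25.8, -2.1] rows 6.5 2.4
```

Emit:
servo_tool(
  motion=[
    [0.32, 0, 0, 0, 0, 0, 0],
    [0.32, 0, 0, 0, 0, 0, 0],
    [0.32, 0, 0, 0, 0, 0, 0],
    [0.32, 0, 0, -0.06, 0, 0, 0],
    [0.32, 0, 0, -0.134, 0, 0, 0],
    [0.32, 0, 0, -0.134, 0, 0, 0],
    [0.5, 0.061, 0.398, -0.089, 0.4, 25.8, -2.1],
    [0.5, 0.061, 0.398, -0.089, 0.4, 25.8, -2.1],
    [0.5, 0.061, 0.398, -0.089, 0.4, 25.8, -2.1],
    [0.5, 0.061, 0.398, -0.089, 0.4, 25.8, -2.1],
    [0.5, 0.061, 0.398, -0.089, 0.4, 25.8, -2.1],
    [0.5, 0.061, 0.398, -0.089, 0.4, 25.8, -2.1],
    [0.5, 0.061, 0.398, -0.089, 0.4, 25.8, -2.1],
    [0.5, 0.061, 0.398, -0.089, 0.4, 25.8, -2.1],
    [0.5, 0.061, 0.398, -0.089, 0.4, 25.8, -2.1],
    [0.5, 0.061, 0.398, -0.089, 0.4, 25.8, -2.1],
    [0.5, 0.061, 0.398, -0.089, 0.4, 25.8, -2.1],
  ],
)

```text
clock: 9.15
position: [0.6161, -0.0429, 0.164]
ee_rot: [0.975, 0.02, 0.223, -0.005]
ft_force: [-0.3, 0.8, 0.5]
grip_width: 0.501
```

Run:
```python
from h import *
T=tool(2.2,.45)
o=look("f"); P=o["top"][2];S=o["scene"][2]
for n,P in o.items():
    P=P[2]
    for x in(.418,.51,.557):
        m=(abs(P[...,0]-x)<.02)&(abs(P[...,1]-.352)<.05)&(P[...,2]>.1)&(P[...,2]<.12)
        if m.sum()>5: print(n,x,m.sum(),np.round(P[m].mean(0),3))
    # small objects: weights by knob
    m=((P[...,0]>.38)&(P[...,0]<.6)&(abs(P[...,1])<.25)&(P[...,2]>.012)&(P[...,2]<.05)).astype(np.uint8)
    k,l=cv2.connectedComponents(m)
    for i in range(1,k):
        q=P[l==i]
        if len(q)>50: print(n,len(q),np.round(q.mean(0),3))
plan([([.6166,-.0439,.165],T),([.6535,-.0424,.0895],T)])
```

```text
scene 0.418 47 [0.421 0.348 0.106]
scene 0.51 52 [0.513 0.345 0.106]
scene 0.557 52 [0.555 0.349 0.106]
scene 85 [0.479 0.19  0.028]
scene 139 [0.452 0.102 0.018]
scene 161 [0.443 0.034 0.025]
scene 186 [ 0.477 -0.039  0.025]
scene 225 [ 0.466 -0.188  0.018]
top 0.418 137 [0.418 0.35  0.108]
top 0.51 134 [0.509 0.349 0.108]
top 0.557 137 [0.552 0.353 0.108]
top 233 [0.454 0.107 0.02 ]
top 205 [0.468 0.191 0.027]
top 205 [0.436 0.039 0.027]
t 9.25 p [ 0.6161 -0.0434  0.1641] grip 0.502 F [-0.3 -0.5 -0.6]
[0.0008, 0.0006, -0.0006] [-0.0, 0.0, 0.1] rows 0.0 0.0
[0.0013, 0.0006, 0.0834] [-0.0, 0.0, 0.1] rows 1.3 0.0
```

Emit:
servo_tool(
  motion=[
    [0.5, 0.001, 0, 0.045, 0, 0, 0],
    [0.5, 0.001, 0, 0.083, 0, 0, 0],
    [0.5, 0.001, 0, 0.083, 0, 0, 0],
    [0, 0.001, 0, 0.083, 0, 0, 0],
    [0, 0.001, 0, 0.083, 0, 0, 0],
    [0, 0.001, 0, 0.083, 0, 0, 0],
    [0, 0.001, 0, 0.083, 0, 0, 0],
    [0, 0.001, 0, 0.083, 0, 0, 0],
  ],
)

```text
clock: 10.25
position: [0.6535, -0.0425, 0.0914]
ee_rot: [0.974, 0.019, 0.224, -0.005]
ft_force: [-5.7, 0.3, 10.1]
grip_width: 0.134
```

Run:
```python
from h import *
T=tool(2.2,.45)
plan([([.6055,-.0443,.1885],T),([.58,.05,.21],tool(0)),([.465,.352,.205],tool(0)),([.465,.352,.0755],tool(0))])
```

```text
t 10.25 p [ 0.6535 -0.0425  0.0914] grip 0.134 F [-5.7  0.3 10.1]
[-0.0009, -0.0002, -0.1083] [-0.1, -0.1, 0.0] rows 1.7 0.0
[-0.0112, -0.0954, -0.1371] [-0.6, -25.9, 2.2] rows 1.6 2.4
[-0.1063, -0.4017, -0.1772] [-0.6, -25.9, 2.2] rows 5.2 0.0
[-0.1628, -0.4015, -0.0607] [-0.6, -25.9, 2.2] rows 2.1 0.0
```

Emit:
servo_tool(
  motion=[
    [0, 0, 0, -0.055, 0, 0, 0],
    [0, 0, 0, -0.108, 0, 0, 0],
    [0, 0, 0, -0.108, 0, 0, 0],
    [0, -0.011, -0.095, -0.137, -0.6, -25.9, 2.2],
    [0, -0.011, -0.095, -0.137, -0.6, -25.9, 2.2],
    [0, -0.011, -0.095, -0.137, -0.6, -25.9, 2.2],
    [0, -0.106, -0.402, -0.177, -0.6, -25.9, 2.2],
    [0, -0.106, -0.402, -0.177, -0.6, -25.9, 2.2],
    [0, -0.106, -0.402, -0.177, -0.6, -25.9, 2.2],
    [0, -0.106, -0.402, -0.177, -0.6, -25.9, 2.2],
    [0, -0.106, -0.402, -0.177, -0.6, -25.9, 2.2],
    [0, -0.106, -0.402, -0.177, -0.6, -25.9, 2.2],
    [0, -0.106, -0.402, -0.177, -0.6, -25.9, 2.2],
    [0, -0.106, -0.402, -0.177, -0.6, -25.9, 2.2],
    [0, -0.106, -0.402, -0.177, -0.6, -25.9, 2.2],
    [0, -0.106, -0.402, -0.177, -0.6, -25.9, 2.2],
  ],
)

```text
clock: 12.25
position: [0.4656, 0.3515, 0.2032]
ee_rot: [1.0, -0.001, -0.001, 0.001]
ft_force: [-0.7, -1.0, -1.0]
grip_width: 0.132
```

```bash
cat > held.py <<'E'
from h import *
import sys
x,y,z=map(float,sys.argv[1:4])
o=look()
plan([([x,y,.205],tool(0)),([x,y,z],tool(0))])
for n in o:
    P=o[n][2];t=monitor.get_obs()["position"]
    m=(abs(P[...,0]-t[0])<.02)&(abs(P[...,1]-t[1])<.05)&(P[...,2]>.125)&(P[...,2]<.195)
    q=P[m]
    for h in (.15,.17,.19):
        k=q[abs(q[:,2]-h)<.01]
        if len(k)>8: print(n,h,len(k),np.round(np.percentile(k,[3,97],axis=0)[:,:2],4).tolist())
E
python3 held.py .465 .352 .0755
```

```text
t 12.35 p [0.4653 0.3519 0.2031] grip 0.13 F [ 0.2  0.3 -0.5]
[-0.0003, -0.0001, -0.0019] [0.1, 0.2, -0.1] rows 0.0 0.0
[0.0, -0.0003, 0.1276] [0.1, 0.2, -0.1] rows 2.1 0.0
scene 0.15 61 [[0.4621, 0.32], [0.4741, 0.3794]]
scene 0.17 57 [[0.4643, 0.3202], [0.4747, 0.375]]
scene 0.19 52 [[0.4634, 0.3189], [0.4747, 0.3765]]
top 0.15 72 [[0.4597, 0.3218], [0.4689, 0.3793]]
top 0.17 57 [[0.4597, 0.3216], [0.4702, 0.3754]]
top 0.19 34 [[0.4598, 0.3217], [0.4694, 0.3504]]
```

Emit:
servo_tool(
  motion=[
    [0, -0.001, 0, 0.05, 0, 0.2, 0],
    [0, -0.001, 0, 0.08, 0, 0.2, 0],
    [0, -0.001, 0, 0.1, 0, 0.2, 0],
    [0, -0.001, 0, 0.12, 0, 0.2, 0],
    [0, -0.001, 0, 0.127, 0, 0.2, 0],
    [0, -0.001, 0, 0.127, 0, 0.2, 0],
  ],
)

```text
clock: 13.1
position: [0.4644, 0.3522, 0.0765]
ee_rot: [1.0, -0.0, 0.001, 0.001]
ft_force: [-0.1, -0.0, -0.5]
grip_width: 0.131
```

Run:
```python
from h import *
T=tool(2.2,.45)
plan([([.465,.352,.21],tool(0)),([.6195,-.1254,.165],T)])
o=look()
P=o["scene"][2]
m=(abs(P[...,0]-.465)<.02)&(abs(P[...,1]-.352)<.05)&(P[...,2]>.08)&(P[...,2]<.1);q=P[m];print(len(q),np.percentile(q,[3,97],axis=0))
```

```text
t 13.1 p [0.4644 0.3522 0.0765] grip 0.131 F [-0.1 -0.  -0.5]
[0.0008, 0.0004, -0.1335] [0.1, -0.1, -0.0] rows 2.1 0.0
[0.1556, 0.4776, -0.0877] [0.6, 25.7, -2.2] rows 8.1 2.4
67 [[0.44687094 0.32211006 0.08104264]
 [0.48426911 0.35631961 0.09961094]]
```

Emit:
servo_tool(
  motion=[
    [0.32, 0, 0, 0, 0, 0, 0],
    [0.32, 0, 0, 0, 0, 0, 0],
    [0.32, 0, 0, 0, 0, 0, 0],
    [0.32, 0, 0, -0.06, 0, 0, 0],
    [0.32, 0, 0, -0.134, 0, 0, 0],
    [0.32, 0, 0, -0.134, 0, 0, 0],
    [0.5, 0.156, 0.478, -0.088, 0.6, 25.7, -2.2],
    [0.5, 0.156, 0.478, -0.088, 0.6, 25.7, -2.2],
    [0.5, 0.156, 0.478, -0.088, 0.6, 25.7, -2.2],
    [0.5, 0.156, 0.478, -0.088, 0.6, 25.7, -2.2],
    [0.5, 0.156, 0.478, -0.088, 0.6, 25.7, -2.2],
    [0.5, 0.156, 0.478, -0.088, 0.6, 25.7, -2.2],
    [0.5, 0.156, 0.478, -0.088, 0.6, 25.7, -2.2],
    [0.5, 0.156, 0.478, -0.088, 0.6, 25.7, -2.2],
    [0.5, 0.156, 0.478, -0.088, 0.6, 25.7, -2.2],
    [0.5, 0.156, 0.478, -0.088, 0.6, 25.7, -2.2],
    [0.5, 0.156, 0.478, -0.088, 0.6, 25.7, -2.2],
    [0.5, 0.156, 0.478, -0.088, 0.6, 25.7, -2.2],
  ],
)

```text
clock: 15.45
position: [0.5892, -0.1165, 0.1828]
ee_rot: [0.973, 0.019, 0.231, -0.001]
ft_force: [-1.2, -0.1, -0.6]
grip_width: 0.501
```

Run:
```python
from h import *
T=tool(2.2,.45)
o=look("g")
for n,P in o.items():
    P=P[2]
    for x in(.418,.465,.51,.555):
        m=(abs(P[...,0]-x)<.02)&(abs(P[...,1]-.352)<.05)&(P[...,2]>.1)&(P[...,2]<.12)
        if m.sum()>5: print(n,x,m.sum(),np.round(P[m].mean(0),3))
plan([([.6195,-.1254,.165],T),([.6565,-.1239,.0895],T)])
```

```text
scene 0.418 51 [0.421 0.345 0.106]
scene 0.465 48 [0.467 0.347 0.106]
scene 0.51 51 [0.513 0.345 0.106]
scene 0.555 53 [0.556 0.349 0.106]
top 0.418 136 [0.418 0.35  0.108]
top 0.465 135 [0.464 0.351 0.108]
top 0.51 136 [0.509 0.349 0.108]
top 0.555 137 [0.552 0.352 0.108]
t 15.55 p [ 0.5894 -0.1166  0.183 ] grip 0.5 F [-0.5  0.1  0.2]
[0.0185, 0.0097, 0.0295] [0.4, -0.9, 0.1] rows 0.6 0.1
[0.0177, 0.009, 0.1136] [0.4, -0.9, 0.1] rows 1.3 0.0
```

Emit:
servo_tool(
  motion=[
    [0.5, 0.018, 0.009, 0.03, 0.4, -0.9, 0.1],
    [0.5, 0.018, 0.009, 0.03, 0.4, -0.9, 0.1],
    [0.5, 0.018, 0.009, 0.075, 0.4, -0.9, 0.1],
    [0.5, 0.018, 0.009, 0.113, 0.4, -0.9, 0.1],
    [0.5, 0.018, 0.009, 0.113, 0.4, -0.9, 0.1],
    [0, 0.018, 0.009, 0.113, 0.4, -0.9, 0.1],
    [0, 0.018, 0.009, 0.113, 0.4, -0.9, 0.1],
    [0, 0.018, 0.009, 0.113, 0.4, -0.9, 0.1],
    [0, 0.018, 0.009, 0.113, 0.4, -0.9, 0.1],
    [0, 0.018, 0.009, 0.113, 0.4, -0.9, 0.1],
  ],
)

```text
clock: 16.8
position: [0.5737, -0.1041, 0.1495]
ee_rot: [0.972, 0.017, 0.236, 0.002]
ft_force: [0.2, -0.1, 0.3]
grip_width: 0.003
```

Run:
```python
from h import *
T=tool(2.2,.45)
plan([([.608,-.1258,.1885],T),([.56,.0,.21],tool(0)),([.373,.352,.205],tool(0))])
```

```text
t 16.8 p [ 0.5737 -0.1041  0.1495] grip 0.003 F [ 0.2 -0.1  0.3]
[0.0477, 0.0232, -0.019] [0.8, -1.5, -0.1] rows 0.9 0.2
[0.019, -0.1038, -0.0597] [0.2, -27.3, 1.9] rows 2.2 2.4
[-0.1378, -0.4615, -0.1396] [0.2, -27.3, 1.9] rows 6.4 0.0
```

Run:
```python
from h import *
o=monitor.get_obs();print(np.round(o["joint_pos"],3),np.round(o["joint_velocities"],3))
```

```text
[-1.381 -0.499  1.339  2.141  0.722  0.73  -0.373] [ 0.001  0.002  0.001  0.002 -0.     0.    -0.001]
```

```bash
cat >> h.py <<'E'
import json
def log():
    o=monitor.get_obs();open("log.txt","a").write(json.dumps([np.array(o[k]).tolist() for k in("joint_pos","position","ee_rot")])+"\n")
    print("q",np.round(o["joint_pos"],3))
E
python3 - <<'E'
from h import *
log()
plan([([.50,.0,.28],tool(0)),([.45,.25,.28],tool(20))])
E
```

```text
q [-1.381 -0.499  1.339  2.141  0.722  0.73  -0.373]
t 16.8 p [ 0.5737 -0.1041  0.1495] grip 0.003 F [ 0.2 -0.1  0.3]
[-0.0022, -0.1048, -0.1494] [0.2, -27.3, 1.9] rows 2.9 2.6
[-0.0384, -0.3562, -0.1713] [5.0, -26.9, -17.7] rows 4.1 1.9
```

Emit:
servo_tool(
  motion=[
    [0.3, 0, -0.105, -0.15, 0, -27, 2],
    [0.3, 0, -0.105, -0.15, 0, -27, 2],
    [0.3, 0, -0.105, -0.15, 0, -27, 2],
    [0.3, 0, -0.105, -0.15, 0, -27, 2],
    [0.3, 0, -0.105, -0.15, 0, -27, 2],
    [0.3, 0, -0.105, -0.15, 0, -27, 2],
  ],
)

```text
clock: 17.55
position: [0.5014, -0.0013, 0.2803]
ee_rot: [1.0, -0.002, 0.002, 0.002]
ft_force: [0.4, -0.2, -0.2]
grip_width: 0.298
```

```bash
python3 -c "
from h import *
log();plan([([.45,.25,.28],tool(20))])"
```

```text
q [-1.721 -0.466  1.318  1.753  0.456  1.517 -0.461]
t 17.55 p [ 0.5014 -0.0013  0.2803] grip 0.298 F [ 0.4 -0.2 -0.2]
[-0.0525, -0.2511, -0.0009] [0.3, -0.2, -20.3] rows 4.1 1.9
```

Run:
```python
from h import *
import itertools
L=[json.loads(l) for l in open("log.txt")]
L.append([[-1.29,.333,-.065,1.461,.022,1.35,-.088],[.187,.5964,.2313],[.806,.592,-.001,0]])
best=[]
for s in itertools.product((1,-1),repeat=4):
  for off in (0,np.pi/2,np.pi,-np.pi/2):
    for z0 in (0,np.pi):
      e=0
      for q,p,r in L:
        M=R.from_euler('z',z0)
        for i,a in enumerate(q):
            M=M*(R.from_euler('z',s[i//2]*a) if i%2==0 else R.from_euler('y',a))
        M=M*R.from_euler('z',off)
        e=max(e,(M.inv()*R.from_quat(r)).magnitude())
      best.append((e,s,off,z0))
best.sort(key=lambda b:b[0]);print(best[:3])
e,s,off,z0=best[0]
# positions: p = sum of R_i * offset_i  (offset fixed in frame after joints 0,2,4,6 ) linear LSQ with d along z, and x offsets at elbow
A=[];b=[]
for q,p,r in L:
    M=R.from_euler('z',z0);cols=[np.array([0,0,1.])]
    for i,a in enumerate(q):
        M=M*(R.from_euler('z',s[i//2]*a) if i%2==0 else R.from_euler('y',a))
        if i in(2,4,6):cols.append(M.apply([0,0,1.]))
    A.append(np.array(cols).T);b.append(p)
A=np.vstack(A);b=np.hstack(b)
x,res,_,sv=np.linalg.lstsq(A,b,rcond=None);print(x,res,np.round(A@x-b,4))
```

```text
[(0.002024065710273923, (-1, -1, -1, -1), 3.141592653589793, 0), (0.5628869329552004, (1, -1, -1, -1), 3.141592653589793, 3.141592653589793), (0.9226938751840007, (-1, -1, -1, 1), 3.141592653589793, 0)]
[0.25879449 0.4897175  0.4956781  0.38828927] [0.00308062] [-0.001   0.0075  0.0053 -0.0225  0.0003  0.0021 -0.0398  0.0291 -0.0074]
```

Run:
```python
from h import *
import itertools
L=[json.loads(l) for l in open("log.txt")]
L.append([[-1.29,.333,-.065,1.461,.022,1.35,-.088],[.187,.5964,.2313],[.806,.592,-.001,0]])
def cols(q):
    M=R.identity();C={('z',0):np.array([0,0,1.])}
    for i,a in enumerate(q):
        M=M*(R.from_euler('z',-a) if i%2==0 else R.from_euler('y',a))
        for ax,v in zip('xyz',np.eye(3)):
            if not(ax=='z' and i in(0,)): C[(ax,i+1)]=M.apply(v)
    return C
Cs=[cols(q) for q,_,_ in L];b=np.hstack([p for _,p,_ in L])
base=[('z',0),('z',3),('z',5),('z',7)]
opt=[k for k in Cs[0] if k not in base]
out=[]
for n in(1,2):
  for e in itertools.combinations(opt,n):
    ks=base+list(e)
    A=np.vstack([np.array([C[k] for k in ks]).T for C in Cs])
    x=np.linalg.lstsq(A,b,rcond=None)[0]; out.append((np.abs(A@x-b).max(),e,np.round(x,3)))
out.sort(key=lambda o:o[0])
for o in [o for o in out if len(o[1])==1][:4]+out[:12]: print(o)
```

```text
(np.float64(0.004325319721298987), (('y', 3),), array([ 0.313,  0.414,  0.503,  0.357, -0.047]))
(np.float64(0.004325319721299237), (('y', 4),), array([ 0.313,  0.414,  0.503,  0.357, -0.047]))
(np.float64(0.0053800746441696745), (('y', 1),), array([ 0.204,  0.484,  0.478,  0.33 , -0.042]))
(np.float64(0.0053800746441696745), (('y', 2),), array([ 0.204,  0.484,  0.478,  0.33 , -0.042]))
(np.float64(0.0002271029314497297), (('y', 2), ('y', 4)), array([ 0.262,  0.446,  0.491,  0.344, -0.02 , -0.026]))
(np.float64(0.00022710293144978522), (('y', 1), ('y', 3)), array([ 0.262,  0.446,  0.491,  0.344, -0.02 , -0.026]))
(np.float64(0.00022710293144984073), (('y', 1), ('y', 4)), array([ 0.262,  0.446,  0.491,  0.344, -0.02 , -0.026]))
(np.float64(0.00022710293145006277), (('y', 2), ('y', 3)), array([ 0.262,  0.446,  0.491,  0.344, -0.02 , -0.026]))
(np.float64(0.0017405977853673649), (('x', 3), ('y', 4)), array([ 0.305,  0.408,  0.487,  0.346,  0.018, -0.048]))
(np.float64(0.0017405977853675036), (('x', 3), ('y', 3)), array([ 0.305,  0.408,  0.487,  0.346,  0.018, -0.048]))
(np.float64(0.002334962880014141), (('y', 1), ('x', 3)), array([ 0.214,  0.489,  0.496,  0.342, -0.043, -0.02 ]))
(np.float64(0.002334962880014141), (('y', 2), ('x', 3)), array([ 0.214,  0.489,  0.496,  0.342, -0.043, -0.02 ]))
(np.float64(0.0029416349584783785), (('y', 4), ('y', 6)), array([ 0.298,  0.411,  0.503,  0.344, -0.033, -0.015]))
(np.float64(0.0029416349584786144), (('y', 4), ('y', 5)), array([ 0.298,  0.411,  0.503,  0.344, -0.033, -0.015]))
(np.float64(0.002941634958478878), (('y', 3), ('y', 5)), array([ 0.298,  0.411,  0.503,  0.344, -0.033, -0.015]))
(np.float64(0.0029416349584789198), (('y', 3), ('y', 6)), array([ 0.298,  0.411,  0.503,  0.344, -0.033, -0.015]))
```

```bash
cat > kin.py <<'E'
from h import *
LO=np.array([-2.6,-.5,-1.47,.16,-1.27,.06,-2.6]);HI=np.array([2.6,2.12,1.34,2.42,4.41,2.06,2.6])
OFF={1:[0,-.02,0],2:[0,0,.446],3:[0,-.026,0],4:[0,0,.491],6:[0,0,.344]}
def fk(q):
    M=np.eye(3);p=np.array([0,0,.262]);ax=[];org=[]
    for i,a in enumerate(q):
        ax.append(M@[0,0,-1.] if i%2==0 else M@[0,1.,0]);org.append(p.copy())
        M=M@(R.from_euler('z',-a) if i%2==0 else R.from_euler('y',a)).as_matrix()
        if i in OFF:p=p+M@OFF[i]
    M=M@np.diag([-1,-1,1.])
    J=np.array([np.r_[np.cross(a,p-o),a] for a,o in zip(ax,org)]).T
    return p,R.from_matrix(M),J
def go(q,p1,r1,W=None,step=.01,rest=None,k=0.):
    "follow straight line by weighted least-norm IK; returns q and stuck flag"
    q=np.array(q,float);W=np.ones(7) if W is None else W
    p0,r0,_=fk(q);p1=np.array(p1)
    n=max(2,int(max(np.linalg.norm(p1-p0)/step,(r0.inv()*r1).magnitude()/.04)))
    rv=(r1*r0.inv()).as_rotvec()
    for i in list(range(1,n+1))+[n]*3:
        t=i/n;p,r,J=fk(q)
        e=np.r_[p0+(p1-p0)*t-p,(R.from_rotvec(rv*t)*r0*r.inv()).as_rotvec()]
        Jp=(J*W)@J.T+1e-6*np.eye(6)
        G=(J*W).T@np.linalg.inv(Jp)
        dq=G@e
        if rest is not None: dq+=(np.eye(7)-G@J)@(k*(rest-q))
        q=np.clip(q+dq,LO,HI)
    p,r,_=fk(q)
    return q,np.linalg.norm(p1-p),(r.inv()*r1).magnitude()
E
python3 - <<'E'
from kin import *
q=[-1.29,.333,-.065,1.461,.022,1.35,-.088]
T=tool(2.2,.45);D=tool(0)
W=[([.45,.25,.26],tool(2.2)),([.614,.033,.165],T),([.651,.0347,.0905],T),([.6025,.0325,.188],T),([.6,.1,.21],D),([.557,.352,.205],D),([.555,.354,.076],D),([.555,.354,.21],D),([.616,-.043,.164],T),([.6535,-.0425,.0914],T),([.6055,-.0443,.1885],T),([.58,.05,.21],D),([.465,.352,.205],D),([.465,.352,.0765],D),([.465,.352,.21],D),([.5892,-.1165,.1828],T),([.5737,-.1041,.1495],T),([.5014,-.0013,.2803],D)]
for p,r in W:
    q,e,a=go(q,p,r);print(np.round(p,2),np.round(q,2),round(e,4),round(a,3))
E
```

```text
[0.45 0.25 0.26] [-0.9   0.06  0.32  1.72 -0.02  1.36 -0.54] 0.0 0.0
[0.61 0.03 0.16] [-0.66  0.06  0.52  2.02  0.03  0.63 -0.13] 0.0 0.0
[0.65 0.03 0.09] [-0.58  0.26  0.48  1.99 -0.17  0.47  0.03] 0.0 0.0
[0.6  0.03 0.19] [-0.69 -0.01  0.53  2.02  0.09  0.68 -0.17] 0.0 0.0
[0.6  0.1  0.21] [-0.65  0.33  0.52  1.56 -0.17  1.29 -0.11] 0.0 0.0
[0.56 0.35 0.2 ] [-0.93  0.44  0.41  1.42 -0.17  1.32 -0.51] 0.0 0.0
[0.56 0.35 0.08] [-0.92  0.55  0.38  1.55 -0.22  1.09 -0.49] 0.0 0.0
[0.56 0.35 0.21] [-0.94  0.43  0.41  1.41 -0.17  1.33 -0.52] 0.0 0.0
[ 0.62 -0.04  0.16] [-0.61  0.07  0.64  2.01 -0.12  0.63  0.14] 0.0 0.0
[ 0.65 -0.04  0.09] [-0.5   0.28  0.57  1.98 -0.37  0.49  0.34] 0.0 0.0
[ 0.61 -0.04  0.19] [-0.64  0.    0.65  2.01 -0.04  0.68  0.08] 0.0 0.0
[0.58 0.05 0.21] [-0.67  0.28  0.61  1.64 -0.16  1.28 -0.03] 0.0 0.0
[0.46 0.35 0.2 ] [-1.08  0.26  0.42  1.63 -0.11  1.27 -0.64] 0.0 0.0
[0.46 0.35 0.08] [-1.05  0.39  0.39  1.76 -0.17  1.02 -0.59] 0.0 0.0
[0.46 0.35 0.21] [-1.08  0.26  0.42  1.63 -0.11  1.28 -0.64] 0.0 0.0
[ 0.59 -0.12  0.18] [-0.7  -0.01  0.89  2.03 -0.14  0.68  0.31] 0.0 0.0
[ 0.57 -0.1   0.15] [-0.71 -0.01  0.88  2.11 -0.14  0.6   0.3 ] 0.0 0.0
[ 0.5  -0.    0.28] [-0.81  0.01  0.74  1.74 -0.01  1.4  -0.07] 0.0 0.0
```

Run:
```python
from kin import *
L=[json.loads(l) for l in open("log.txt")]
D=tool(0)
print(np.round(go(L[0][0],L[1][1],R.from_quat(L[1][2]))[0],2),np.round(L[1][0],2))
q0=np.array(L[1][0])
rng=np.random.default_rng(0);res=[]
home=([.5,0,.28],D)
for k in range(400):
    W=[]
    for j in range(2):
        a=rng.uniform(-.5,1.0);r=rng.uniform(.4,.8);z=rng.uniform(.25,.55)
        W.append(([r*np.cos(a),r*np.sin(a),z],[rng.uniform(-90,90),rng.uniform(-.3,.7)]))
    q=q0;ok=True
    for p,(y,t) in W:
        q,e,an=go(q,p,tool(y,t),step=.03); ok&=e<.01 and an<.05
        if not ok:break
    if not ok: continue
    q,e,an=go(q,*home,step=.03)
    if e<.01: res.append((abs(q[2])+abs(q[0]),np.round(q,2),[(np.round(p,2).tolist(),np.round(t,2).tolist()) for p,t in W]))
res.sort(key=lambda r:r[0])
for r in res[:6]:print(r)
print(len(res))
```

```text
[-1.68 -0.36  1.34  1.75  0.36  1.47 -0.38] [-1.72 -0.47  1.32  1.75  0.46  1.52 -0.46]
(np.float64(0.601929625953987), array([-0.34,  0.02,  0.26,  1.72, -0.01,  1.4 , -0.09]), [([0.41, 0.04, 0.32], [80.1, 0.61]), ([0.4, -0.13, 0.46], [-58.28, -0.0])])
(np.float64(0.9104735663263239), array([-0.5 ,  0.02,  0.41,  1.73, -0.01,  1.4 , -0.08]), [([0.28, 0.29, 0.31], [85.53, 0.28]), ([0.38, -0.12, 0.37], [-11.8, 0.23])])
(np.float64(1.087382661471754), array([-0.59,  0.01,  0.5 ,  1.73, -0.01,  1.4 , -0.08]), [([0.25, 0.38, 0.27], [-14.44, -0.03]), ([0.43, -0.11, 0.4], [67.83, 0.69])])
(np.float64(1.2106554329309127), array([-0.65,  0.01,  0.56,  1.73, -0.01,  1.4 , -0.08]), [([0.33, 0.3, 0.39], [-48.74, 0.55]), ([0.77, 0.13, 0.45], [-65.55, 0.18])])
(np.float64(1.2574159701847183), array([-0.67,  0.01,  0.59,  1.74, -0.01,  1.4 , -0.08]), [([0.38, 0.17, 0.47], [-87.12, 0.46]), ([0.74, 0.21, 0.27], [61.44, -0.23])])
(np.float64(1.309076118514556), array([-0.7 ,  0.01,  0.61,  1.74, -0.  ,  1.4 , -0.08]), [([0.42, -0.03, 0.32], [-80.77, 0.56]), ([0.76, 0.03, 0.4], [-79.13, 0.58])])
111
```

Run:
```python
from kin import *
plan([([.41,.04,.32],tool(80,.61)),([.4,-.13,.46],tool(-58,0))])
```

```text
t 17.55 p [ 0.5014 -0.0013  0.2803] grip 0.298 F [ 0.4 -0.2 -0.2]
[-0.0914, -0.0408, -0.0403] [24.8, 28.9, -77.5] rows 1.7 8.1
[-0.1, 0.1298, -0.1796] [0.1, -0.3, 57.7] rows 3.5 13.1
```

Emit:
servo_tool(
  motion=[
    [0.3, -0.091, -0.041, -0.04, 24.8, 28.9, -77.5],
    [0.3, -0.091, -0.041, -0.04, 24.8, 28.9, -77.5],
    [0.3, -0.091, -0.041, -0.04, 24.8, 28.9, -77.5],
    [0.3, -0.091, -0.041, -0.04, 24.8, 28.9, -77.5],
    [0.3, -0.091, -0.041, -0.04, 24.8, 28.9, -77.5],
    [0.3, -0.091, -0.041, -0.04, 24.8, 28.9, -77.5],
    [0.3, -0.091, -0.041, -0.04, 24.8, 28.9, -77.5],
    [0.3, -0.091, -0.041, -0.04, 24.8, 28.9, -77.5],
    [0.3, -0.091, -0.041, -0.04, 24.8, 28.9, -77.5],
    [0.3, -0.091, -0.041, -0.04, 24.8, 28.9, -77.5],
  ],
)

```text
clock: 18.8
position: [0.4106, 0.04, 0.3198]
ee_rot: [0.731, 0.612, 0.23, -0.194]
ft_force: [-0.3, -0.0, -0.7]
grip_width: 0.298
```

Run:
```python
from kin import *
log();L=[json.loads(l) for l in open("log.txt")]
W=[([.41,.04,.32],tool(80,.61)),([.4,-.13,.46],tool(-58,0)),([.5,0,.28],tool(0))]
plan(W)
print(np.round(go(L[1][0],*W[0])[0],2))
q=L[-1][0]
for w in W[1:]: q,e,a=go(q,*w);print(np.round(q,2),e,a)
```

```text
q [-0.9   -0.474  0.908  1.981 -0.235  1.342  1.408]
t 18.8 p [0.4106 0.04   0.3198] grip 0.298 F [-0.3 -0.  -0.7]
[0.0, -0.0006, -0.0002] [-0.0, -0.0, -0.1] rows 0.0 0.0
[-0.0582, 0.0191, -0.2119] [-41.8, -15.9, 132.6] rows 3.5 13.1
[-0.0421, 0.0951, 0.0189] [-24.4, -29.0, 77.2] rows 3.9 5.4
[-0.97 -0.5   0.93  1.98 -0.17  1.34  1.35]
[-0.13 -0.17  0.28  1.52  0.05  1.78 -0.86] 2.0770370905276122e-16 7.994478283250069e-16
[-0.29  0.02  0.2   1.72 -0.    1.4  -0.09] 6.021894731331013e-17 1.205573454602247e-16
```

Emit:
servo_tool(
  motion=[
    [0.3, -0.058, 0.019, -0.212, -41.8, -15.9, 132.6],
    [0.3, -0.058, 0.019, -0.212, -41.8, -15.9, 132.6],
    [0.3, -0.058, 0.019, -0.212, -41.8, -15.9, 132.6],
    [0.3, -0.058, 0.019, -0.212, -41.8, -15.9, 132.6],
    [0.3, -0.058, 0.019, -0.212, -41.8, -15.9, 132.6],
    [0.3, -0.058, 0.019, -0.212, -41.8, -15.9, 132.6],
    [0.3, -0.058, 0.019, -0.212, -41.8, -15.9, 132.6],
    [0.3, -0.058, 0.019, -0.212, -41.8, -15.9, 132.6],
    [0.3, -0.058, 0.019, -0.212, -41.8, -15.9, 132.6],
    [0.3, -0.058, 0.019, -0.212, -41.8, -15.9, 132.6],
    [0.3, -0.058, 0.019, -0.212, -41.8, -15.9, 132.6],
    [0.3, -0.058, 0.019, -0.212, -41.8, -15.9, 132.6],
    [0.3, -0.058, 0.019, -0.212, -41.8, -15.9, 132.6],
    [0.3, -0.058, 0.019, -0.212, -41.8, -15.9, 132.6],
    [0.3, -0.058, 0.019, -0.212, -41.8, -15.9, 132.6],
    [0.3, -0.058, 0.019, -0.212, -41.8, -15.9, 132.6],
  ],
)

```text
clock: 20.8
position: [0.4001, -0.1284, 0.4615]
ee_rot: [0.876, -0.483, 0.001, -0.001]
ft_force: [-0.3, 0.2, -0.1]
grip_width: 0.298
```

```bash
cat >> kin.py <<'E'
def simplan(W):
    "plan + predicted joints along waypoints"
    log();plan(W);q=np.array(monitor.get_obs()["joint_pos"])
    for w in W: q,e,a=go(q,*w);print("  sim",np.round(q,2),"" if e<.002 and a<.02 else f"STUCK {e:.3f} {a:.3f}")
E
python3 - <<'E'
from kin import *
T=tool(2.2,.45);D=tool(0)
simplan([([.6195,-.1254,.165],T),([.6565,-.1239,.0895],T),([.608,-.1258,.1885],T),([.56,0,.21],D),([.373,.352,.205],D),([.373,.352,.0765],D)])
E
```

```text
q [-0.138 -0.167  0.285  1.514  0.047  1.784 -0.855]
t 20.8 p [ 0.4001 -0.1284  0.4615] grip 0.298 F [-0.3  0.2 -0.1]
[0.1141, -0.1863, 0.2973] [13.4, 23.2, -58.9] rows 5.9 6.0
[0.1324, -0.2181, 0.3729] [13.4, 23.2, -58.9] rows 1.3 0.0
[0.1083, -0.1764, 0.2738] [13.4, 23.2, -58.9] rows 1.8 0.0
[-0.0237, -0.203, 0.2521] [-0.1, -0.2, -57.7] rows 2.2 2.4
[-0.4212, -0.2327, 0.2566] [-0.1, -0.2, -57.7] rows 6.4 0.0
[-0.4214, -0.2323, 0.3851] [-0.1, -0.2, -57.7] rows 2.1 0.0
  sim [-0.16  0.11  0.36  1.96 -0.23  0.65  0.38] 
  sim [-0.11  0.29  0.31  1.93 -0.37  0.51  0.49] 
  sim [-0.17  0.06  0.37  1.96 -0.19  0.7   0.35] 
  sim [-0.33  0.2   0.29  1.68 -0.06  1.27 -0.03] 
  sim [-0.79  0.1  -0.06  1.79  0.01  1.25 -0.85] 
  sim [-0.79  0.24 -0.07  1.93  0.02  0.98 -0.86]
```

Emit:
servo_tool(
  motion=[
    [0.5, 0.114, -0.186, 0.297, 13.4, 23.2, -58.9],
    [0.5, 0.114, -0.186, 0.297, 13.4, 23.2, -58.9],
    [0.5, 0.114, -0.186, 0.297, 13.4, 23.2, -58.9],
    [0.5, 0.114, -0.186, 0.297, 13.4, 23.2, -58.9],
    [0.5, 0.114, -0.186, 0.297, 13.4, 23.2, -58.9],
    [0.5, 0.114, -0.186, 0.297, 13.4, 23.2, -58.9],
    [0.5, 0.114, -0.186, 0.297, 13.4, 23.2, -58.9],
    [0.5, 0.114, -0.186, 0.297, 13.4, 23.2, -58.9],
    [0.5, 0.114, -0.186, 0.297, 13.4, 23.2, -58.9],
    [0.5, 0.114, -0.186, 0.297, 13.4, 23.2, -58.9],
  ],
)

```text
clock: 22.05
position: [0.6195, -0.1253, 0.166]
ee_rot: [0.975, 0.018, 0.223, -0.004]
ft_force: [0.6, 0.9, 0.7]
grip_width: 0.502
```

Run:
```python
from kin import *
T=tool(2.2,.45)
simplan([([.6195,-.1254,.165],T),([.6565,-.1239,.0895],T)])
```

```text
q [-0.166  0.111  0.367  1.956 -0.229  0.653  0.38 ]
t 22.05 p [ 0.6195 -0.1253  0.166 ] grip 0.502 F [0.6 0.9 0.7]
[-0.0004, 0.0001, 0.0009] [-0.0, -0.0, -0.1] rows 0.0 0.0
[0.0, 0.0001, 0.085] [-0.0, -0.0, -0.1] rows 1.3 0.0
  sim [-0.17  0.11  0.37  1.96 -0.23  0.65  0.38] 
  sim [-0.12  0.29  0.32  1.93 -0.37  0.51  0.49]
```

Emit:
servo_tool(
  motion=[
    [0.5, 0, 0, 0.045, 0, 0, 0],
    [0.5, 0, 0, 0.084, 0, 0, 0],
    [0.5, 0, 0, 0.084, 0, 0, 0],
    [0, 0, 0, 0.084, 0, 0, 0],
    [0, 0, 0, 0.084, 0, 0, 0],
    [0, 0, 0, 0.084, 0, 0, 0],
    [0, 0, 0, 0.084, 0, 0, 0],
    [0, 0, 0, 0.084, 0, 0, 0],
  ],
)

```text
clock: 23.05
position: [0.6562, -0.1245, 0.0915]
ee_rot: [0.974, 0.018, 0.224, -0.004]
ft_force: [-5.5, 0.1, 9.1]
grip_width: 0.135
```

Run:
```python
from kin import *
T=tool(2.2,.45);D=tool(0)
simplan([([.608,-.1258,.1885],T),([.56,0,.21],D),([.372,.352,.205],D)])
```

```text
q [-0.126  0.289  0.33   1.934 -0.377  0.517  0.497]
t 23.05 p [ 0.6562 -0.1245  0.0915] grip 0.135 F [-5.5  0.1  9.1]
[-0.001, -0.0005, -0.1084] [0.0, -0.1, -0.1] rows 1.7 0.0
[-0.0306, -0.128, -0.1466] [-0.5, -25.9, 2.1] rows 2.2 2.4
[-0.1901, -0.4867, -0.2183] [-0.5, -25.9, 2.1] rows 6.4 0.0
  sim [-0.19  0.06  0.39  1.96 -0.19  0.7   0.35] 
  sim [-0.35  0.2   0.3   1.68 -0.06  1.27 -0.03] 
  sim [-0.8   0.1  -0.05  1.79  0.01  1.25 -0.85]
```

Emit:
servo_tool(
  motion=[
    [0, -0.001, 0, -0.055, 0, 0, 0],
    [0, -0.001, 0, -0.108, 0, 0, 0],
    [0, -0.001, 0, -0.108, 0, 0, 0],
    [0, -0.031, -0.128, -0.147, -0.5, -25.9, 2.1],
    [0, -0.031, -0.128, -0.147, -0.5, -25.9, 2.1],
    [0, -0.031, -0.128, -0.147, -0.5, -25.9, 2.1],
    [0, -0.19, -0.487, -0.218, -0.5, -25.9, 2.1],
    [0, -0.19, -0.487, -0.218, -0.5, -25.9, 2.1],
    [0, -0.19, -0.487, -0.218, -0.5, -25.9, 2.1],
    [0, -0.19, -0.487, -0.218, -0.5, -25.9, 2.1],
    [0, -0.19, -0.487, -0.218, -0.5, -25.9, 2.1],
    [0, -0.19, -0.487, -0.218, -0.5, -25.9, 2.1],
    [0, -0.19, -0.487, -0.218, -0.5, -25.9, 2.1],
    [0, -0.19, -0.487, -0.218, -0.5, -25.9, 2.1],
    [0, -0.19, -0.487, -0.218, -0.5, -25.9, 2.1],
    [0, -0.19, -0.487, -0.218, -0.5, -25.9, 2.1],
    [0, -0.19, -0.487, -0.218, -0.5, -25.9, 2.1],
    [0, -0.19, -0.487, -0.218, -0.5, -25.9, 2.1],
  ],
)

```text
clock: 25.3
position: [0.3719, 0.3523, 0.2033]
ee_rot: [1.0, -0.0, -0.002, 0.0]
ft_force: [-0.0, -0.1, 0.0]
grip_width: 0.134
```

```bash
python3 held.py .3725 .352 .0755
```

```text
t 25.4 p [0.3718 0.3524 0.2033] grip 0.131 F [ 0.4  0.3 -0.8]
[0.0007, 0.0004, -0.0017] [0.0, 0.2, -0.0] rows 0.0 0.0
[0.0011, 0.0004, 0.1278] [0.0, 0.2, -0.0] rows 2.1 0.0
scene 0.15 65 [[0.3688, 0.3214], [0.3814, 0.3797]]
scene 0.17 62 [[0.3712, 0.3209], [0.3812, 0.3764]]
scene 0.19 49 [[0.3695, 0.3211], [0.3816, 0.3785]]
top 0.15 46 [[0.3667, 0.3226], [0.3771, 0.3721]]
top 0.17 37 [[0.3664, 0.3225], [0.3776, 0.3558]]
top 0.19 23 [[0.3665, 0.3221], [0.377, 0.349]]
```

Emit:
servo_tool(
  motion=[
    [0, 0, 0, 0.05, 0, 0.2, 0],
    [0, 0, 0, 0.08, 0, 0.2, 0],
    [0, 0, 0, 0.1, 0, 0.2, 0],
    [0, 0, 0, 0.12, 0, 0.2, 0],
    [0, 0, 0, 0.127, 0, 0.2, 0],
    [0, 0, 0, 0.127, 0, 0.2, 0],
  ],
)

```text
clock: 26.15
position: [0.3716, 0.3527, 0.0766]
ee_rot: [1.0, 0.0, 0.0, -0.0]
ft_force: [-0.1, 0.2, 0.3]
grip_width: 0.133
```

Run:
```python
from kin import *
simplan([([.372,.352,.21],tool(0)),([.4715,.19,.12],tool(0)),([.4715,.19,.027],tool(0))])
```

```text
q [-0.824  0.236 -0.028  1.93   0.008  0.975 -0.856]
t 26.15 p [0.3716 0.3527 0.0766] grip 0.133 F [-0.1  0.2  0.3]
[0.0005, 0.0007, -0.1334] [-0.0, -0.0, 0.0] rows 2.1 0.0
[0.0999, 0.1627, -0.0433] [-0.0, -0.0, 0.0] rows 3.4 0.0
[0.0998, 0.1627, 0.0497] [-0.0, -0.0, 0.0] rows 1.5 0.0
  sim [-0.82  0.1  -0.02  1.79  0.    1.26 -0.85] 
  sim [-0.6   0.17  0.14  1.91 -0.03  1.06 -0.45] 
  sim [-0.59  0.3   0.13  1.98 -0.05  0.87 -0.43]
```

Emit:
servo_tool(
  motion=[
    [0.32, 0, 0, 0, 0, 0, 0],
    [0.32, 0, 0, 0, 0, 0, 0],
    [0.32, 0, 0, 0, 0, 0, 0],
    [0.32, 0, 0, -0.06, 0, 0, 0],
    [0.32, 0, 0, -0.133, 0, 0, 0],
    [0.32, 0, 0, -0.133, 0, 0, 0],
    [0.4, 0.1, 0.163, -0.043, 0, 0, 0],
    [0.4, 0.1, 0.163, -0.043, 0, 0, 0],
    [0.4, 0.1, 0.163, -0.043, 0, 0, 0],
    [0.4, 0.1, 0.163, -0.043, 0, 0, 0],
    [0.4, 0.1, 0.163, -0.043, 0, 0, 0],
    [0.4, 0.1, 0.163, -0.043, 0, 0, 0],
  ],
)

```text
clock: 27.65
position: [0.4708, 0.1907, 0.1193]
ee_rot: [1.0, 0.001, 0.0, -0.0]
ft_force: [-1.1, -0.5, -0.6]
grip_width: 0.399
```

```bash
cat > scan.py <<'E'
from kin import *
def scan(name=None):
    o=look(name)
    for n in o:
        P=o[n][2]
        for x in(.37,.418,.465,.51,.555):
            m=(abs(P[...,0]-x)<.02)&(abs(P[...,1]-.352)<.05)&(P[...,2]>.1)&(P[...,2]<.12)
            if m.sum()>5: print(n,"slot",x,m.sum(),np.round(P[m].mean(0),3))
        b=P[...,2]-(.0018 if n=="top" else 0)
        m=((P[...,0]>.33)&(P[...,0]<.62)&(P[...,1]>-.25)&(P[...,1]<.28)&(b>.009)&(b<.05)).astype(np.uint8)
        k,l=cv2.connectedComponents(m)
        for i in range(1,k):
            q=P[l==i]
            if 50<len(q)<400:
                r=cv2.minAreaRect((q[:,:2]*1000).astype(np.float32))
                kn=q[q[:,2]>.037]
                print(n,len(q),"rect",np.round(r[0]),np.round(r[1]),round(r[2],1),"knob",np.round(kn.mean(0),3) if len(kn)>5 else None)
if __name__=="__main__": scan()
E
python3 - <<'E'
from scan import *
scan("h")
simplan([([.4715,.19,.09],tool(0)),([.4715,.19,.027],tool(0))])
E
```

```text
scene slot 0.418 7 [0.422 0.368 0.105]
scene slot 0.465 35 [0.469 0.355 0.106]
scene slot 0.51 49 [0.513 0.345 0.106]
scene slot 0.555 51 [0.556 0.349 0.106]
scene 150 rect [473. 189.] [43. 41.] 25.9 knob [0.473 0.19  0.041]
scene 366 rect [455.  89.] [142.  85.] 52.4 knob [0.44  0.037 0.042]
scene 218 rect [507. -74.] [39. 40.] 35.3 knob [ 0.507 -0.073  0.042]
scene 300 rect [ 485. -188.] [ 22. 124.] 85.3 knob None
top slot 0.37 130 [0.371 0.354 0.109]
top slot 0.418 92 [0.417 0.36  0.108]
top slot 0.465 67 [0.464 0.367 0.108]
top slot 0.51 31 [0.508 0.372 0.109]
top 65 rect [612. 203.] [ 7. 24.] 26.0 knob [0.612 0.203 0.045]
top 254 rect [ 484. -187.] [ 21. 125.] 85.3 knob None
top 197 rect [504. -70.] [42. 42.] 66.5 knob [ 0.504 -0.07   0.044]
top 247 rect [469. 109.] [125.  20.] 11.7 knob None
top 206 rect [436.  39.] [42. 42.] 80.2 knob [0.437 0.039 0.044]
q [-0.599  0.17   0.135  1.91  -0.026  1.062 -0.451]
t 27.75 p [0.4709 0.191  0.1197] grip 0.401 F [-0.5 -0.4  0.5]
[0.0006, 0.001, 0.0297] [-0.0, -0.0, 0.1] rows 0.5 0.0
[0.0005, 0.0011, 0.0927] [-0.0, -0.0, 0.1] rows 1.0 0.0
  sim [-0.6   0.21  0.13  1.94 -0.03  1.   -0.45] 
  sim [-0.59  0.3   0.13  1.98 -0.05  0.87 -0.43]
```

Emit:
servo_tool(
  motion=[
    [0.4, 0, 0.001, 0.05, 0, 0, 0],
    [0.4, 0, 0.001, 0.08, 0, 0, 0],
    [0.4, 0, 0.001, 0.092, 0, 0, 0],
    [0.4, 0, 0.001, 0.092, 0, 0, 0],
    [0, 0, 0.001, 0.092, 0, 0, 0],
    [0, 0, 0.001, 0.092, 0, 0, 0],
    [0, 0, 0.001, 0.092, 0, 0, 0],
    [0, 0, 0.001, 0.092, 0, 0, 0],
    [0, 0, 0.001, 0.03, 0, 0, 0],
    [0, 0, 0.001, -0.03, 0, 0, 0],
    [0, 0, 0.001, -0.03, 0, 0, 0],
  ],
)

```text
clock: 29.12
position: [0.4739, 0.1898, 0.1543]
ee_rot: [1.0, -0.0, 0.004, -0.002]
ft_force: [0.7, 1.5, -3.8]
grip_width: 0.165
```

Run:
```python
from kin import *
simplan([([.565,-.292,.13],tool(-6)),([.565,-.292,.034],tool(-6))])
```

```text
q [-0.603  0.131  0.143  1.875 -0.021  1.128 -0.452]
t 29.12 p [0.4739 0.1898 0.1543] grip 0.165 F [ 0.7  1.5 -3.8]
[0.091, 0.4819, 0.0229] [-0.3, -0.5, 6.0] rows 7.9 0.6
[0.0902, 0.4823, 0.1189] [-0.3, -0.5, 6.0] rows 1.5 0.0
  sim [ 0.05  0.45  0.46  1.57 -0.22  1.16  0.45] 
  sim [ 0.08  0.56  0.43  1.64 -0.27  0.99  0.49]
```

Emit:
servo_tool(
  motion=[
    [0, 0.091, 0.482, 0.023, 0, -0.5, 6],
    [0, 0.091, 0.482, 0.023, 0, -0.5, 6],
    [0, 0.091, 0.482, 0.023, 0, -0.5, 6],
    [0, 0.091, 0.482, 0.023, 0, -0.5, 6],
    [0, 0.091, 0.482, 0.023, 0, -0.5, 6],
    [0, 0.091, 0.482, 0.023, 0, -0.5, 6],
    [0, 0.091, 0.482, 0.023, 0, -0.5, 6],
    [0, 0.091, 0.482, 0.023, 0, -0.5, 6],
    [0, 0.091, 0.482, 0.023, 0, -0.5, 6],
    [0, 0.091, 0.482, 0.023, 0, -0.5, 6],
    [0, 0.091, 0.482, 0.023, 0, -0.5, 6],
    [0, 0.091, 0.482, 0.023, 0, -0.5, 6],
  ],
)

```text
clock: 30.62
position: [0.5627, -0.2921, 0.1264]
ee_rot: [0.999, -0.051, -0.004, -0.0]
ft_force: [0.3, 0.0, -3.2]
grip_width: 0.167
```

Run:
```python
from kin import *
simplan([([.565,-.292,.13],tool(-6)),([.565,-.292,.034],tool(-6))])
o=look();im=np.zeros((400,800,3),np.uint8)
im[:,:400]=cv2.resize(o["scene"][0][220:350,150:280],(400,400));im[:,400:]=cv2.resize(o["top"][0][80:200,290:410],(400,400))
cv2.imwrite("pics/i.png",im)
```

```text
q [ 0.048  0.457  0.47   1.578 -0.216  1.167  0.46 ]
t 30.62 p [ 0.5627 -0.2921  0.1264] grip 0.167 F [ 0.3  0.  -3.2]
[0.0023, -0.0004, -0.0036] [-0.0, 0.5, 0.1] rows 0.1 0.0
[0.0031, -0.0004, 0.0924] [-0.0, 0.5, 0.1] rows 1.5 0.0
  sim [ 0.05  0.45  0.47  1.57 -0.22  1.17  0.46] 
  sim [ 0.07  0.56  0.43  1.64 -0.27  1.    0.49]
```

View pics/i.png

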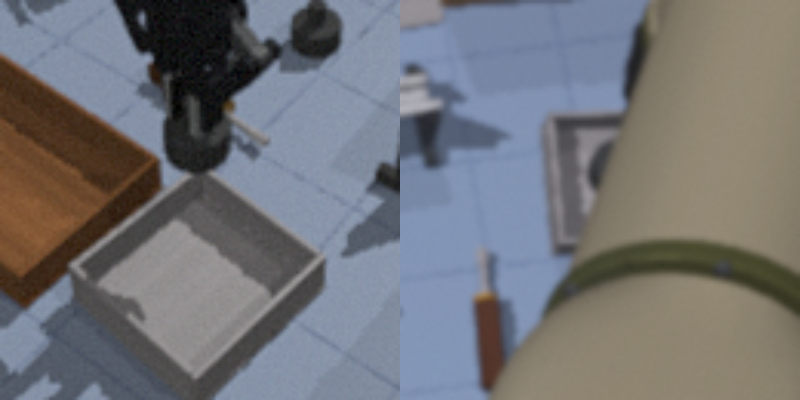

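Emit:
servo_tool(
  motion=[
    [0, 0.003, 0, 0.05, 0, 0.5, 0],
    [0, 0.003, 0, 0.08, 0, 0.5, 0],
    [0, 0.003, 0, 0.092, 0, 0.5, 0],
    [0, 0.003, 0, 0.092, 0, 0.5, 0],
    [0.3, 0.003, 0, 0.092, 0, 0.5, 0],
    [0.3, 0.003, 0, 0.092, 0, 0.5, 0],
    [0.3, 0.003, 0, 0.092, 0, 0.5, 0],
    [0.3, 0.003, 0, 0.04, 0, 0.5, 0],
    [0.3, 0.003, 0, -0.01, 0, 0.5, 0],
    [0.3, 0.003, 0, -0.01, 0, 0.5, 0],
    [0.4, -0.08, -0.213, 0.01, 0, 0.5, 0],
    [0.4, -0.08, -0.213, 0.01, 0, 0.5, 0],
    [0.4, -0.08, -0.213, 0.01, 0, 0.5, 0],
    [0.4, -0.08, -0.213, 0.01, 0, 0.5, 0],
    [0.4, -0.08, -0.213, 0.01, 0, 0.5, 0],
    [0.4, -0.08, -0.213, 0.01, 0, 0.5, 0],
    [0.4, -0.08, -0.213, 0.01, 0, 0.5, 0],
  ],
)

```text
clock: 32.85
position: [0.5051, -0.0746, 0.1169]
ee_rot: [0.999, -0.053, 0.0, 0.0]
ft_force: [0.9, 0.3, -0.0]
grip_width: 0.4
```

Run:
```python
from scan import *
scan("j")
for n in("top","scene"): 
    p=cv2.imread(f"pics/j_{n}.png")
P=eyes.camera("top"); Q=cloud("top",P[1])
m=(abs(Q[...,0]-.587)<.055)&(abs(Q[...,1]+.32)<.055)&(Q[...,2]>.028)
print("tin knob",m.sum(),np.round(Q[m].mean(0),3),np.round(np.percentile(Q[m],[5,95],axis=0),3).tolist())
simplan([([.5055,-.0715,.11],tool(-6)),([.5055,-.0715,.027],tool(-6))])
```

```text
scene slot 0.37 44 [0.375 0.349 0.106]
scene slot 0.418 47 [0.421 0.347 0.106]
scene slot 0.465 46 [0.467 0.347 0.106]
scene slot 0.51 50 [0.513 0.344 0.106]
scene slot 0.555 51 [0.556 0.348 0.106]
scene 115 rect [487. 110.] [89. 21.] 9.9 knob None
scene 97 rect [439.  33.] [41. 34.] 0.6 knob [0.437 0.035 0.042]
scene 219 rect [507. -73.] [40. 41.] 31.8 knob [ 0.506 -0.072  0.042]
scene 303 rect [ 486. -188.] [ 22. 122.] 85.7 knob None
top slot 0.37 137 [0.371 0.352 0.108]
top slot 0.418 139 [0.417 0.35  0.108]
top slot 0.465 134 [0.464 0.351 0.108]
top slot 0.51 132 [0.509 0.349 0.108]
top slot 0.555 133 [0.552 0.353 0.108]
top 112 rect [612. 215.] [15. 46.] 0.4 knob [0.611 0.213 0.045]
top 243 rect [468. 110.] [125.  20.] 10.8 knob None
top 208 rect [437.  39.] [42. 42.] 79.1 knob [0.436 0.04  0.044]
tin knob 252 [ 0.576 -0.308  0.034] [[0.534, -0.373, 0.028], [0.64, -0.268, 0.049]]
q [-0.305  0.182  0.397  1.919 -0.079  1.056  0.02 ]
t 33.0 p [ 0.505  -0.0741  0.1168] grip 0.401 F [ 0.  -0.4 -0.3]
[0.0002, -0.0027, 0.0068] [0.0, -0.0, -0.1] rows 0.1 0.0
[0.0002, -0.0027, 0.0898] [0.0, -0.0, -0.1] rows 1.3 0.0
  sim [-0.31  0.19  0.39  1.92 -0.08  1.04  0.02] 
  sim [-0.28  0.32  0.37  1.98 -0.15  0.87  0.07]
```

Emit:
servo_tool(
  motion=[
    [0.4, 0, -0.003, 0.05, 0, 0, 0],
    [0.4, 0, -0.003, 0.08, 0, 0, 0],
    [0.4, 0, -0.003, 0.09, 0, 0, 0],
    [0.4, 0, -0.003, 0.09, 0, 0, 0],
    [0, 0, -0.003, 0.09, 0, 0, 0],
    [0, 0, -0.003, 0.09, 0, 0, 0],
    [0, 0, -0.003, 0.09, 0, 0, 0],
    [0, 0, -0.003, 0.09, 0, 0, 0],
    [0, 0, -0.003, 0.03, 0, 0, 0],
    [0, 0, -0.003, -0.023, 0, 0, 0],
    [0, 0.082, 0.26, -0.023, 0, 0, 0],
    [0, 0.082, 0.26, -0.023, 0, 0, 0],
    [0, 0.082, 0.26, -0.023, 0, 0, 0],
    [0, 0.082, 0.26, -0.023, 0, 0, 0],
    [0, 0.082, 0.26, -0.023, 0, 0, 0],
    [0, 0.082, 0.26, -0.023, 0, 0, 0],
    [0, 0.082, 0.26, -0.023, 0, 0, 0],
    [0, 0.082, 0.26, -0.023, 0, 0, 0],
    [0, 0.082, 0.26, -0.023, 0, 0, 0],
  ],
)

```text
clock: 35.38
position: [0.5597, -0.3392, 0.1403]
ee_rot: [0.999, -0.052, 0.0, 0.0]
ft_force: [-0.3, -0.8, -3.2]
grip_width: 0.162
```

Run:
```python
from kin import *
simplan([([.5595,-.341,.034],tool(-6)),([.5595,-.341,.14],tool(-6)),([.4365,.0375,.12],tool(-6)),([.4365,.0375,.027],tool(-6))])
```

```text
q [ 0.087  0.493  0.529  1.514 -0.259  1.204  0.554]
t 35.38 p [ 0.5597 -0.3392  0.1403] grip 0.162 F [-0.3 -0.8 -3.2]
[-0.0001, 0.0018, 0.1063] [-0.0, -0.0, 0.1] rows 1.7 0.0
[-0.0, 0.0018, 0.0003] [-0.0, -0.0, 0.1] rows 1.7 0.0
[-0.1614, -0.3621, 0.0202] [-0.0, -0.0, 0.1] rows 6.4 0.0
[-0.1614, -0.362, 0.1132] [-0.0, -0.0, 0.1] rows 1.5 0.0
  sim [ 0.12  0.61  0.49  1.59 -0.32  1.02  0.59] 
  sim [ 0.09  0.5   0.53  1.51 -0.26  1.2   0.55] 
  sim [-0.49  0.01  0.3   2.08 -0.    1.05 -0.29] 
  sim [-0.47  0.16  0.3   2.16 -0.07  0.83 -0.24]
```

Emit:
servo_tool(
  motion=[
    [0, 0, 0.002, 0.06, 0, 0, 0],
    [0, 0, 0.002, 0.09, 0, 0, 0],
    [0, 0, 0.002, 0.106, 0, 0, 0],
    [0, 0, 0.002, 0.106, 0, 0, 0],
    [0.3, 0, 0.002, 0.106, 0, 0, 0],
    [0.3, 0, 0.002, 0.106, 0, 0, 0],
    [0.3, 0, 0.002, 0.106, 0, 0, 0],
    [0.3, 0, 0.002, 0.05, 0, 0, 0],
    [0.3, 0, 0.002, 0, 0, 0, 0],
    [0.3, 0, 0.002, 0, 0, 0, 0],
    [0.4, -0.161, -0.362, 0.02, 0, 0, 0],
    [0.4, -0.161, -0.362, 0.02, 0, 0, 0],
    [0.4, -0.161, -0.362, 0.02, 0, 0, 0],
    [0.4, -0.161, -0.362, 0.02, 0, 0, 0],
    [0.4, -0.161, -0.362, 0.02, 0, 0, 0],
    [0.4, -0.161, -0.362, 0.02, 0, 0, 0],
    [0.4, -0.161, -0.362, 0.02, 0, 0, 0],
    [0.4, -0.161, -0.362, 0.02, 0, 0, 0],
    [0.4, -0.161, -0.362, 0.02, 0, 0, 0],
    [0.4, -0.161, -0.362, 0.02, 0, 0, 0],
  ],
)

```text
clock: 37.88
position: [0.4373, 0.0354, 0.1198]
ee_rot: [0.999, -0.053, 0.0, 0.0]
ft_force: [0.1, 0.6, -0.2]
grip_width: 0.4
```

Run:
```python
from scan import *
scan("k")
simplan([([.4365,.0375,.12],tool(-6)),([.4365,.0375,.027],tool(-6)),([.4365,.0375,.14],tool(-6)),([.611,-.3216,.14],tool(-6))])
im=np.zeros((400,800,3),np.uint8)
im[:,:400]=cv2.resize(cv2.imread("pics/k_scene.png")[220:350,150:280],(400,400));im[:,400:]=cv2.resize(cv2.imread("pics/k_top.png")[80:240,280:440],(400,400))
cv2.imwrite("pics/k.png",im)
```

```text
scene slot 0.37 45 [0.375 0.35  0.106]
scene slot 0.418 49 [0.421 0.346 0.106]
scene slot 0.465 45 [0.467 0.348 0.106]
scene slot 0.51 52 [0.513 0.345 0.106]
scene slot 0.555 50 [0.556 0.348 0.106]
scene 372 rect [477.  72.] [126.  94.] 10.8 knob [0.44  0.037 0.042]
scene 296 rect [ 485. -188.] [ 23. 125.] 84.4 knob None
top slot 0.37 137 [0.371 0.352 0.108]
top slot 0.418 137 [0.417 0.35  0.108]
top slot 0.465 135 [0.464 0.351 0.108]
top slot 0.51 134 [0.509 0.349 0.108]
top slot 0.555 132 [0.552 0.353 0.108]
top 113 rect [612. 215.] [46. 15.] 88.5 knob [0.612 0.213 0.046]
top 243 rect [ 484. -187.] [ 20. 125.] 84.9 knob None
q [-0.511  0.01   0.33   2.082 -0.003  1.05  -0.287]
t 37.98 p [0.4372 0.0357 0.1198] grip 0.397 F [-0.   0.4 -0. ]
[-0.0009, -0.0018, -0.0002] [0.0, -0.0, -0.1] rows 0.0 0.0
[-0.0009, -0.0018, 0.0928] [0.0, -0.0, -0.1] rows 1.5 0.0
[-0.0009, -0.0017, -0.0202] [0.0, -0.0, -0.1] rows 1.8 0.0
[0.2107, 0.3368, -0.02] [0.0, -0.0, -0.1] rows 6.4 0.0
  sim [-0.51  0.01  0.33  2.08 -0.    1.05 -0.29] 
  sim [-0.5   0.16  0.33  2.16 -0.07  0.83 -0.23] 
  sim [-0.52 -0.02  0.33  2.06  0.01  1.1  -0.3 ] 
  sim [ 0.06  0.58  0.53  1.4  -0.3   1.24  0.51]
```

View pics/k.png

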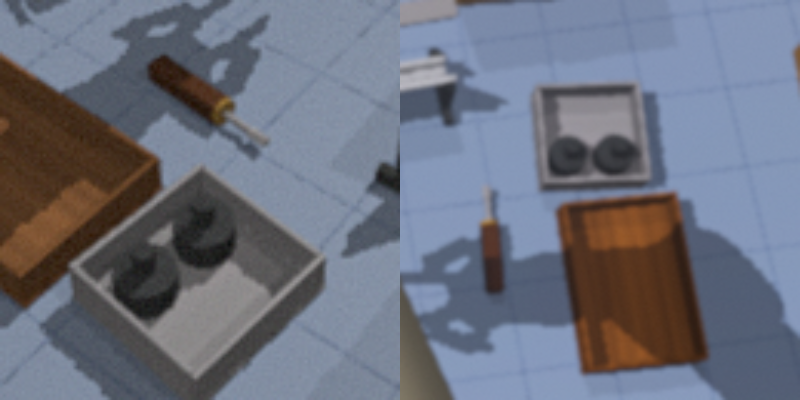

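Emit:
servo_tool(
  motion=[
    [0.4, 0, -0.002, 0.05, 0, 0, 0],
    [0.4, 0, -0.002, 0.08, 0, 0, 0],
    [0.4, 0, -0.002, 0.093, 0, 0, 0],
    [0.4, 0, -0.002, 0.093, 0, 0, 0],
    [0, 0, -0.002, 0.093, 0, 0, 0],
    [0, 0, -0.002, 0.093, 0, 0, 0],
    [0, 0, -0.002, 0.093, 0, 0, 0],
    [0, 0, -0.002, 0.093, 0, 0, 0],
    [0, 0, -0.002, 0.03, 0, 0, 0],
    [0, 0, -0.002, -0.02, 0, 0, 0],
    [0, 0.211, 0.337, -0.02, 0, 0, 0],
    [0, 0.211, 0.337, -0.02, 0, 0, 0],
    [0, 0.211, 0.337, -0.02, 0, 0, 0],
    [0, 0.211, 0.337, -0.02, 0, 0, 0],
    [0, 0.211, 0.337, -0.02, 0, 0, 0],
    [0, 0.211, 0.337, -0.02, 0, 0, 0],
    [0, 0.211, 0.337, -0.02, 0, 0, 0],
    [0, 0.211, 0.337, -0.02, 0, 0, 0],
    [0, 0.211, 0.337, -0.02, 0, 0, 0],
    [0, 0.211, 0.337, -0.02, 0, 0, 0],
  ],
)

```text
clock: 40.48
position: [0.6119, -0.3191, 0.1403]
ee_rot: [0.999, -0.051, 0.0, -0.0]
ft_force: [0.2, -0.2, -2.3]
grip_width: 0.166
```

Run:
```python
from kin import *
W=[([.611,-.3216,.034],tool(-6)),([.611,-.3216,.14],tool(-6))]
for y in(85.2,-94.8):
    simplan(W+[([.478,-.187,.12],tool(y)),([.478,-.187,.005],tool(y)),([.478,-.187,.12],tool(y)),([.4115,-.307,.12],tool(y+2.8)),([.4115,-.307,.012],tool(y+2.8)),([.4115,-.307,.14],tool(y+2.8)),([.462,.106,.12],tool(y+16)),([.462,.106,.005],tool(y+16)),([.4115,-.352,.12],tool(y+2.8)),([.4115,-.352,.012],tool(y+2.8))])
```

```text
q [ 0.03   0.581  0.565  1.406 -0.316  1.245  0.519]
t 40.48 p [ 0.6119 -0.3191  0.1403] grip 0.166 F [ 0.2 -0.2 -2.3]
[-0.0007, 0.0026, 0.1063] [-0.0, -0.0, 0.1] rows 1.7 0.0
[-0.0006, 0.0026, 0.0003] [-0.0, -0.0, 0.1] rows 1.7 0.0
[-0.1468, -0.1176, 0.0203] [0.0, -0.0, -91.1] rows 3.0 8.5
[-0.1468, -0.1176, 0.1353] [0.0, -0.0, -91.1] rows 1.8 0.0
[-0.1468, -0.1176, 0.0203] [0.0, -0.0, -91.1] rows 1.8 0.0
[-0.2006, 0.0086, 0.0202] [0.0, -0.0, -93.9] rows 2.2 0.3
[-0.2007, 0.0086, 0.1282] [0.0, -0.0, -93.9] rows 1.7 0.0
[-0.2006, 0.0086, 0.0002] [0.0, -0.0, -93.9] rows 2.0 0.0
[-0.1928, -0.4074, 0.0204] [0.0, -0.0, -107.1] rows 6.7 1.2
[-0.1928, -0.4074, 0.1354] [0.0, -0.0, -107.1] rows 1.8 0.0
[-0.196, 0.0533, 0.0201] [0.0, -0.0, -93.9] rows 7.6 1.2
[-0.196, 0.0534, 0.1281] [0.0, -0.0, -93.9] rows 1.7 0.0
  sim [ 0.06  0.69  0.52  1.48 -0.37  1.07  0.55] 
  sim [ 0.03  0.59  0.57  1.4  -0.32  1.24  0.52] 
  sim [ 0.02  0.18  0.29  1.9  -0.06  1.06  1.82] 
  sim [ 0.04  0.35  0.27  1.98 -0.13  0.82  1.87] 
  sim [ 0.01  0.18  0.3   1.9  -0.06  1.06  1.82] 
  sim [ 0.19  0.18  0.39  1
[... 1056 characters left out ...]
 [-0.0, -0.0, 86.1] rows 7.6 1.2
[-0.196, 0.0534, 0.1281] [-0.0, -0.0, 86.1] rows 1.7 0.0
  sim [ 0.06  0.69  0.52  1.48 -0.37  1.07  0.55] 
  sim [ 0.03  0.59  0.57  1.4  -0.32  1.24  0.52] 
  sim [-0.56  0.27  0.96  1.93 -0.25  1.07 -1.15] 
  sim [-0.42  0.47  0.82  2.   -0.45  0.86 -1.  ] 
  sim [-0.56  0.27  0.97  1.93 -0.25  1.07 -1.15] 
  sim [-0.32  0.28  1.    1.93 -0.27  1.08 -0.82] 
  sim [-0.18  0.47  0.86  2.   -0.46  0.88 -0.67] 
  sim [-0.35  0.25  1.02  1.91 -0.23  1.12 -0.84] 
  sim [-0.95  0.1   0.67  2.01 -0.07  1.05 -1.63] 
  sim [-0.88  0.32  0.62  2.1  -0.25  0.8  -1.48] 
  sim [-0.16  0.34  0.93  1.85 -0.31  1.09 -0.72] 
  sim [-0.05  0.51  0.81  1.93 -0.47  0.9  -0.61]
```

Emit:
servo_tool(
  motion=[
    [0, 0, 0.003, 0.06, 0, 0, 0],
    [0, 0, 0.003, 0.09, 0, 0, 0],
    [0, 0, 0.003, 0.106, 0, 0, 0],
    [0, 0, 0.003, 0.106, 0, 0, 0],
    [0.3, 0, 0.003, 0.106, 0, 0, 0],
    [0.3, 0, 0.003, 0.106, 0, 0, 0],
    [0.3, 0, 0.003, 0.106, 0, 0, 0],
    [0.3, 0, 0.003, 0.05, 0, 0, 0],
    [0.3, 0, 0.003, 0, 0, 0, 0],
    [0.5, -0.147, -0.118, 0.02, 0, 0, -91.1],
    [0.5, -0.147, -0.118, 0.02, 0, 0, -91.1],
    [0.5, -0.147, -0.118, 0.02, 0, 0, -91.1],
    [0.5, -0.147, -0.118, 0.02, 0, 0, -91.1],
    [0.5, -0.147, -0.118, 0.02, 0, 0, -91.1],
    [0.5, -0.147, -0.118, 0.02, 0, 0, -91.1],
    [0.5, -0.147, -0.118, 0.02, 0, 0, -91.1],
    [0.5, -0.147, -0.118, 0.02, 0, 0, -91.1],
    [0.5, -0.147, -0.118, 0.02, 0, 0, -91.1],
    [0.5, -0.147, -0.118, 0.02, 0, 0, -91.1],
    [0.5, -0.147, -0.118, 0.02, 0, 0, -91.1],
  ],
)

```text
clock: 42.98
position: [0.4779, -0.1881, 0.1202]
ee_rot: [0.737, 0.675, 0.0, 0.0]
ft_force: [-0.5, 0.1, 0.0]
grip_width: 0.503
```

Run:
```python
from scan import *
scan("l")
simplan([([.478,-.187,.005],tool(85.2)),([.478,-.187,.12],tool(85.2)),([.4115,-.307,.12],tool(88)),([.4115,-.307,.012],tool(88))])
```

```text
scene slot 0.37 45 [0.375 0.349 0.106]
scene slot 0.418 49 [0.421 0.346 0.106]
scene slot 0.465 46 [0.467 0.348 0.106]
scene slot 0.51 51 [0.513 0.344 0.106]
scene slot 0.555 51 [0.556 0.348 0.106]
scene 189 rect [471. 108.] [124.  23.] 12.3 knob None
scene 297 rect [ 486. -189.] [ 21. 124.] 86.0 knob None
top slot 0.37 138 [0.371 0.352 0.108]
top slot 0.418 137 [0.418 0.349 0.108]
top slot 0.465 132 [0.464 0.352 0.108]
top slot 0.51 131 [0.509 0.349 0.108]
top slot 0.555 132 [0.552 0.353 0.108]
top 114 rect [612. 215.] [15. 46.] 0.9 knob [0.611 0.213 0.046]
top 208 rect [ 462. -185.] [20. 81.] 85.0 knob None
top 246 rect [468. 109.] [124.  20.] 10.8 knob None
q [-0.055  0.183  0.376  1.908 -0.076  1.064  1.836]
t 43.08 p [ 0.4778 -0.188   0.12  ] grip 0.497 F [0.6 1.1 0. ]
[0.0011, 0.0, 0.115] [0.0, 0.0, -0.2] rows 1.8 0.0
[0.001, 0.0001, 0.0] [0.0, 0.0, -0.2] rows 1.8 0.0
[-0.1243, -0.0558, 0.0001] [0.0, 0.0, -3.0] rows 2.2 0.3
[-0.1242, -0.0558, 0.1081] [0.0, 0.0, -3.0] rows 1.7 0.0
  sim [-0.02  0.36  0.35  1.99 -0.16  0.82  1.9 ] 
  sim [-0.06  0.18  0.38  1.91 -0.08  1.06  1.84] 
  sim [ 0.12  0.19  0.47  1.91 -0.1   1.06  2.17] 
  sim [ 0.17  0.36  0.44  1.99 -0.2   0.84  2.25]
```

Emit:
servo_tool(
  motion=[
    [0.5, 0.001, 0, 0.06, 0, 0, 0],
    [0.5, 0.001, 0, 0.09, 0, 0, 0],
    [0.5, 0.001, 0, 0.113, 0, 0, 0],
    [0.5, 0.001, 0, 0.113, 0, 0, 0],
    [0, 0.001, 0, 0.113, 0, 0, 0],
    [0, 0.001, 0, 0.113, 0, 0, 0],
    [0, 0.001, 0, 0.113, 0, 0, 0],
    [0, 0.001, 0, 0.113, 0, 0, 0],
    [0, 0.001, 0, 0.05, 0, 0, 0],
    [0, 0.001, 0, 0, 0, 0, 0],
    [0, -0.124, -0.056, 0, 0, 0, -3],
    [0, -0.124, -0.056, 0, 0, 0, -3],
    [0, -0.124, -0.056, 0, 0, 0, -3],
    [0, -0.124, -0.056, 0, 0, 0, -3],
    [0, -0.124, -0.056, 0, 0, 0, -3],
    [0, -0.124, -0.056, 0, 0, 0, -3],
  ],
)

```text
clock: 45.08
position: [0.4124, -0.3054, 0.1199]
ee_rot: [0.718, 0.696, 0.0, 0.0]
ft_force: [0.3, -0.6, -0.2]
grip_width: 0.22
```

Run:
```python
from scan import *
simplan([([.4115,-.307,.013],tool(88)),([.4115,-.307,.13],tool(88)),([.462,.107,.12],tool(101.2))])
o=look()
im=np.zeros((400,800,3),np.uint8)
im[:,:400]=cv2.resize(o["scene"][0][190:350,90:250],(400,400));im[:,400:]=cv2.resize(o["top"][0][80:240,280:440],(400,400))
cv2.imwrite("pics/m.png",im)
```

```text
q [ 0.115  0.188  0.48   1.913 -0.099  1.064  2.176]
t 45.08 p [ 0.4124 -0.3054  0.1199] grip 0.22 F [ 0.3 -0.6 -0.2]
[-0.0016, -0.0008, 0.1069] [0.0, 0.0, 0.3] rows 1.7 0.0
[-0.0016, -0.0008, -0.0101] [0.0, 0.0, 0.3] rows 1.9 0.0
[0.4138, 0.037, -0.0001] [0.0, 0.0, -12.9] rows 6.7 1.2
  sim [ 0.16  0.35  0.44  1.99 -0.2   0.84  2.25] 
  sim [ 0.11  0.18  0.48  1.9  -0.09  1.09  2.17] 
  sim [-0.39  0.1   0.07  1.99 -0.01  1.06  1.45]
```

View pics/m.png

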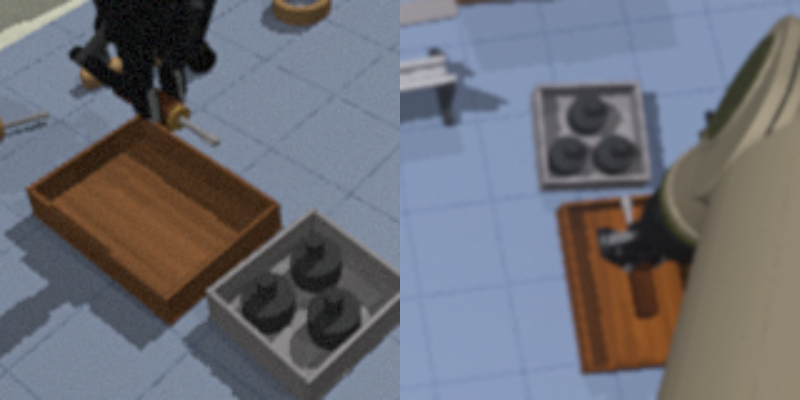

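Gouge held over the tray, all three weights in the tin. Lower, release, go to the second gouge.

Emit:
servo_tool(
  motion=[
    [0, -0.002, 0, 0.06, 0, 0, 0],
    [0, -0.002, 0, 0.09, 0, 0, 0],
    [0, -0.002, 0, 0.106, 0, 0, 0],
    [0, -0.002, 0, 0.106, 0, 0, 0],
    [0.37, -0.002, 0, 0.106, 0, 0, 0],
    [0.37, -0.002, 0, 0.106, 0, 0, 0],
    [0.37, -0.002, 0, 0.106, 0, 0, 0],
    [0.37, -0.002, 0, 0.05, 0, 0, 0],
    [0.37, -0.002, 0, -0.01, 0, 0, 0],
    [0.5, 0.414, 0.037, 0, 0, 0, -13],
    [0.5, 0.414, 0.037, 0, 0, 0, -13],
    [0.5, 0.414, 0.037, 0, 0, 0, -13],
    [0.5, 0.414, 0.037, 0, 0, 0, -13],
    [0.5, 0.414, 0.037, 0, 0, 0, -13],
    [0.5, 0.414, 0.037, 0, 0, 0, -13],
    [0.5, 0.414, 0.037, 0, 0, 0, -13],
    [0.5, 0.414, 0.037, 0, 0, 0, -13],
    [0.5, 0.414, 0.037, 0, 0, 0, -13],
    [0.5, 0.414, 0.037, 0, 0, 0, -13],
    [0.5, 0.414, 0.037, 0, 0, 0, -13],
  ],
)

```text
clock: 47.68
position: [0.4622, 0.1048, 0.1199]
ee_rot: [0.636, 0.772, -0.0, 0.0]
ft_force: [-0.1, 0.3, 0.6]
grip_width: 0.497
```

Run:
```python
from scan import *
scan("n")
simplan([([.462,.107,.006],tool(101.2)),([.462,.107,.13],tool(101.2)),([.4115,-.352,.13],tool(88)),([.4115,-.352,.013],tool(88))])
```

```text
scene slot 0.37 35 [0.376 0.355 0.106]
scene slot 0.418 50 [0.421 0.346 0.106]
scene slot 0.465 45 [0.467 0.348 0.106]
scene slot 0.51 50 [0.513 0.346 0.106]
scene slot 0.555 50 [0.556 0.349 0.106]
scene 188 rect [471. 109.] [123.  23.] 11.4 knob None
top slot 0.37 137 [0.372 0.352 0.108]
top slot 0.418 138 [0.417 0.35  0.108]
top slot 0.465 135 [0.464 0.351 0.108]
top slot 0.51 132 [0.509 0.349 0.108]
top slot 0.555 132 [0.552 0.353 0.108]
q [-0.395  0.098  0.078  1.989 -0.008  1.054  1.45 ]
t 47.77 p [0.4622 0.1052 0.1199] grip 0.499 F [-0.2  0.2  0.9]
[0.0018, 0.0001, 0.1139] [0.0, 0.0, -0.1] rows 1.8 0.0
[0.0018, 0.0002, -0.0101] [0.0, 0.0, -0.1] rows 2.0 0.0
[-0.439, -0.1374, -0.0099] [0.0, 0.0, 13.1] rows 7.4 1.2
[-0.439, -0.1374, 0.1071] [0.0, 0.0, 13.1] rows 1.9 0.0
  sim [-0.39  0.27  0.07  2.07 -0.03  0.8   1.46] 
  sim [-0.4   0.09  0.08  1.98 -0.01  1.08  1.45] 
  sim [ 0.17  0.25  0.52  1.83 -0.14  1.1   2.27] 
  sim [ 0.22  0.42  0.47  1.92 -0.24  0.87  2.35]
```

Emit:
servo_tool(
  motion=[
    [0.5, 0.002, 0, 0.06, 0, 0, 0],
    [0.5, 0.002, 0, 0.09, 0, 0, 0],
    [0.5, 0.002, 0, 0.113, 0, 0, 0],
    [0.5, 0.002, 0, 0.113, 0, 0, 0],
    [0, 0.002, 0, 0.113, 0, 0, 0],
    [0, 0.002, 0, 0.113, 0, 0, 0],
    [0, 0.002, 0, 0.113, 0, 0, 0],
    [0, 0.002, 0, 0.113, 0, 0, 0],
    [0, 0.002, 0, 0.05, 0, 0, 0],
    [0, 0.002, 0, -0.01, 0, 0, 0],
    [0, -0.439, -0.137, -0.01, 0, 0, 13.1],
    [0, -0.439, -0.137, -0.01, 0, 0, 13.1],
    [0, -0.439, -0.137, -0.01, 0, 0, 13.1],
    [0, -0.439, -0.137, -0.01, 0, 0, 13.1],
    [0, -0.439, -0.137, -0.01, 0, 0, 13.1],
    [0, -0.439, -0.137, -0.01, 0, 0, 13.1],
    [0, -0.439, -0.137, -0.01, 0, 0, 13.1],
    [0, -0.439, -0.137, -0.01, 0, 0, 13.1],
    [0, -0.439, -0.137, -0.01, 0, 0, 13.1],
    [0, -0.439, -0.137, -0.01, 0, 0, 13.1],
  ],
)

```text
clock: 50.28
position: [0.4126, -0.3503, 0.1301]
ee_rot: [0.719, 0.695, 0.0, 0.0]
ft_force: [0.7, -0.4, -1.4]
grip_width: 0.222
```

Run:
```python
from scan import *
simplan([([.4115,-.352,.013],tool(88)),([.4115,-.352,.2],tool(88)),([.42,-.1,.35],tool(60))])
```

```text
q [ 0.156  0.245  0.531  1.835 -0.139  1.098  2.275]
t 50.27 p [ 0.4126 -0.3503  0.1301] grip 0.222 F [ 0.7 -0.4 -1.4]
[-0.0017, -0.0011, 0.1171] [0.0, -0.0, 0.1] rows 1.9 0.0
[-0.0017, -0.001, -0.0699] [0.0, -0.0, 0.1] rows 3.0 0.0
[0.2505, -0.0009, -0.2198] [0.0, -0.0, 28.1] rows 4.7 2.6
  sim [ 0.21  0.42  0.48  1.92 -0.25  0.87  2.36] 
  sim [ 0.14  0.18  0.55  1.75 -0.1   1.24  2.24] 
  sim [-0.14 -0.16  0.23  1.74  0.04  1.56  1.14]
```

Emit:
servo_tool(
  motion=[
    [0, -0.002, 0, 0.06, 0, 0, 0],
    [0, -0.002, 0, 0.1, 0, 0, 0],
    [0, -0.002, 0, 0.117, 0, 0, 0],
    [0, -0.002, 0, 0.117, 0, 0, 0],
    [0.37, -0.002, 0, 0.117, 0, 0, 0],
    [0.37, -0.002, 0, 0.117, 0, 0, 0],
    [0.37, -0.002, 0, 0.117, 0, 0, 0],
    [0.37, -0.002, 0, 0.06, 0, 0, 0],
    [0.37, -0.002, 0, 0, 0, 0, 0],
    [0.37, -0.002, 0, -0.07, 0, 0, 0],
    [0.37, 0.25, 0, -0.22, 0, 0, 28],
    [0.37, 0.25, 0, -0.22, 0, 0, 28],
    [0.37, 0.25, 0, -0.22, 0, 0, 28],
    [0.37, 0.25, 0, -0.22, 0, 0, 28],
    [0.37, 0.25, 0, -0.22, 0, 0, 28],
    [0.37, 0.25, 0, -0.22, 0, 0, 28],
  ],
)

```text
clock: 52.28
position: [0.4216, -0.0981, 0.3523]
ee_rot: [0.865, 0.502, 0.002, 0.001]
ft_force: [0.3, -1.0, 0.0]
grip_width: 0.37
```

Run:
```python
from scan import *
scan("o")
im=np.zeros((400,800,3),np.uint8)
im[:,:400]=cv2.resize(cv2.imread("pics/o_scene.png"),(533,400))[:,133:];im[:,400:]=cv2.resize(cv2.imread("pics/o_top.png")[80:240,280:440],(400,400))
im=np.zeros((400,800,3),np.uint8)
s=cv2.imread("pics/o_scene.png");im[:,:400]=cv2.resize(s[110:350,90:330],(400,400));im[:,400:]=cv2.resize(cv2.imread("pics/o_top.png")[80:240,280:440],(400,400))
cv2.imwrite("pics/o.png",im)
print(find("scene","ink_jar_center"),find("top","ink_jar_center"))
```

```text
scene slot 0.37 46 [0.375 0.349 0.106]
scene slot 0.418 51 [0.421 0.347 0.105]
scene slot 0.465 48 [0.467 0.347 0.106]
scene slot 0.51 49 [0.513 0.346 0.106]
scene slot 0.555 53 [0.556 0.348 0.106]
top slot 0.37 137 [0.371 0.352 0.108]
top slot 0.418 138 [0.418 0.35  0.108]
top slot 0.465 133 [0.464 0.351 0.108]
top slot 0.51 134 [0.509 0.349 0.108]
top slot 0.555 134 [0.552 0.353 0.108]
top 111 rect [612. 214.] [15. 47.] 1.5 knob [0.611 0.211 0.045]
[(0.82, [0.636, 0.203, 0.05])] [(0.72, [0.622, 0.212, 0.08])]
```

View pics/o.png

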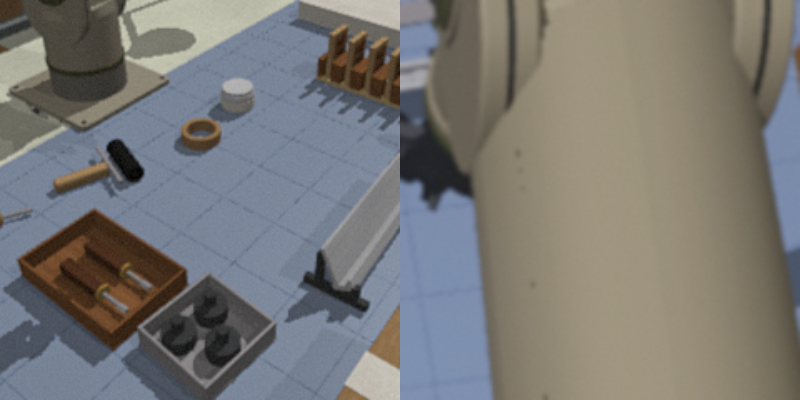

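View pics/o_scene.png

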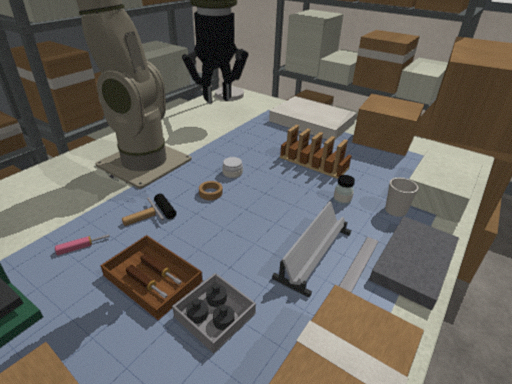

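```bash
python3 -c "
from workcell import ticket; print(ticket.hand_in())"
```

```text
the job is handed in; nothing more can be done
None
```

I put all three printing blocks from the rest upright in the free rack slots (first, third and fifth). Both gouges are in the tray and all three paperweights are in the tin. I handed the job in at about 52 s of the 210 s allowed; the hand-in gives no verdict.

**Last checks:**
- **Blocks:** both cameras put all five block tops at 106–108 mm above the table, so they stand fully down. The two stored blocks are within about 2 mm of where they started.
- **Ink jar:** it is where it was at the start, to within the few millimetres the detector is good for.
- **Tools:** the scene picture shows the two gouges in the tray, the three weights in the tin, an empty rest and the gripper clear of everything. The top view of the tray and tin was blocked by the arm in that last look, so the second gouge was confirmed by the scene camera only.

**What went wrong or differed:**
- **Joint limits:** on the first approach to the last block the arm ran into its joint limits and closed the gripper on nothing. I unwound the arm and repeated the grasp.
- **Knocked weight:** one paperweight had been pushed about 5 cm aside. I found it again in the pictures and picked it up from its new place.
- **Camera offset:** the two cameras disagreed by about 2–4 mm, so I worked with their average.
- **Off-centre block:** the block in the fifth slot sits about 3 mm off the slot's middle.

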